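# Load the specimen jars into the purge cabinet and flush it

### The arm

A 6-joint arm with a two-finger parallel gripper is mounted at the origin on the work surface. World frame = base frame: x ahead of the robot, y to its left, z up, the work surface at z = 0. Lengths are in m, angles in rad, forces in N, time in s.
With the tool pointing down it reaches from about 0.325 to 0.85 m from the base axis. Payload 4.4 kg.
Tool frame: the origin (TCP) lies on the centre line of the jaws, within the pads' length; the fingertips stand 25 mm ahead of it and the grasp point (between the pads) lies 6 mm ahead of it; y points along the fingers, z is the direction in which the jaws open and shut, and the axes are right-handed (so a half turn about y gives the same grasp; the last joint's range is limited). The gripper opens to 94 mm and grips with 3 to 60 N. Pads are 16 mm wide; open, the fingers measure 119 mm over their backs; the gripper's body (75 mm by 177 mm) begins 78 mm behind the grasp point.
Start: joints at [-1.391, 0.207, 1.542, -0, 1.393, -0.15], TCP at [0.187, -0.544, 0.23] pointing down, gripper open.
Joint ranges: [-2.73, 2.73], [-0.86, 2.22], [0.23, 2.46], [-1.11, 4.25], [0.08, 2.63], [-2.82, 2.82]. Speed limits (rad/s): [2.79, 2.79, 3.14, 3.14, 3.14, 3.14].

### API

Orientations are given as a 3x3 rotation matrix whose columns are the frame's x, y, z axes.
In Python, from bench import r gives the robot as it stands.
- The arm moves only by the tool jog_arm, never from a script. Its argument "deltas" is a list that holds one entry, the list of rows, each a list of 6 numbers: the shift along the tool's x, y, z in mm, then the turn, a rotation vector about the tool's x, y, z in rad. A call has 1 to 20 rows; each row is the pose to reach, as a shift and turn from the pose commanded when the call began, along the tool's axes at that moment; what a row does not reach only later rows make up. A row lasts 1/10 s, in which the tool goes at most 50 mm and 8.59 degrees, less where a joint would pass 70% of its speed; a pose out of reach is approached as far as the arm can. A call with a gripper value outside its range is refused whole. "jaw" is the finger opening in mm, from 0 to 94, set as the call begins (left out, the last holds). The fingers move at their own pace and stop on an object; "newtons" is the grip in N (left out, the last holds). Time passes only in rows, so rows that repeat a pose let the fingers close. It gives the time, the measured TCP pose, the force and the opening at its end, in the units of the state.
- r.sense(): the state, without advancing time (a new reading comes with each control period).
- r.grab_frame(name): name is "side" or "top" or "wrist"; returns a dict with "frame" (480x640x3 uint8, red, green, blue), "range_z" (480x640 float32, m along the optical axis (not along the pixel's ray), 0 where there is no reading), "fov_y" (degrees; the focal length in pixels is half the picture's height over the tangent of half this angle, whatever the lens; pixels are square), "cx", "cy" (the principal point, pixels), "R" (3x3) and "t" (3): a world point X has camera coordinates R X + t. Camera axes: x right, y down, z forward; pixel columns grow to the right and rows downward; lengths in m; the calibration is good to about 2 mm. A picture is of the moment at which its call begins.
- r.close_job(): hands the job in, once; it reports no verdict.
The state is a dict: "clock": time; "joints": joint angles; "joint_velocities": joint speeds; "joint_torque": joint torques, N m; "tcp_pos": TCP position; "tcp_rot": TCP orientation; "wrist_force": force on the tool from outside, world axes, zero at the start; "moment": the same for the moment, N m; "opening": opening from 0.0 (shut) to 1.0 (fully open).
Only numpy, scipy, OpenCV 4.12 (cv2) and the standard library are available. Lean on these libraries where they do the work, as an engineer would, in place of code of your own. Each camera call takes 0.05 s, during which the arm holds its last target. There are 200 camera calls.

### The job

Push the cabinet's sash up by its bottom edge until the edge is level with the brass pointer, then stand every specimen jar upright inside the cabinet, wholly behind the sash, without a jar or the arm knocking the frame round the opening or a jar touching the raised sash. Then lower the sash gently until it is fully shut, and after that squeeze the purge gun's trigger all the way, hold it for a second, and let it go. Leave the other things on the bench where they are.

Things in the scene. Friction and masses are not known exactly. Their poses are not given: they have to be found in the camera images.
- cabinet: fixed clear-walled purge cabinet, 250 deep (x) by 560 wide (y) by 400 mm high. Origin on the bench at the middle of its front plane; x points into the cabinet, away from the robot, y left, z up. Inner floor 45 mm above the bench, x = 0 to 244 mm; the front opening spans y = -250 to 250 mm, up to 375 mm above the bench, and is closed by the sash just in front of it
- frame: aluminium frame round the cabinet opening, fixed: two uprights at y = -250 to -280 and 250 to 280 mm and a head rail from 375 to 400 mm above the bench; all x = 0 to 12 mm. Same origin and axes as the cabinet
- sash_height (a joint): height of the clear counterbalanced sash in m: 0 fully shut, 0.31 at its upper stop. It stays where it is left; takes about 8 N to push up, 2 N to push down. Panel 520 wide, 325 mm high, 6 mm thick, 4 to 10 mm in front of the front plane
- sash_edge (a point): middle of the front lower edge of the sash's lip, i.e. 26 mm in front of the front plane; 51 mm above the bench when shut, rising with the sash
- sash: the sash; its lip runs along the bottom edge: an aluminium bar 480 mm wide (y), 10 mm thick, standing 16 mm out from the panel (cabinet x = -26 to -10 mm). Its underside is the sash's lower edge. Origin at the underside's middle, on the front plane; axes as the cabinet's. Below it is free space down to the bench in front of the plinth
- mark: brass pointer clipped on the left upright of the frame (cabinet y about 262 mm, in front of the uprights); origin at the height it points to, which differs from start to start (about 325 to 345 mm above the bench)
- gun: purge gun fixed upside down in a bench clamp (foot 110 by 90 mm, 20 mm high), barrel level 78 mm above the bench, its black grip standing straight up: 24 mm (x) by 32 mm (y), its top 185 mm above the bench (a brass stud to 198 mm). Origin on the bench under the grip's axis; x points from the grip to the trigger
- trigger (a joint): angle of the sprung steel trigger in rad: 0 released, 0.19 fully squeezed. Flat bar 8 mm thick, 20 mm wide, beside the grip, hinged at gun x = 18 mm, 85 mm above the bench, 95 mm long, leaning away from the grip by 0.22 rad when released; squeezing swings it towards the grip. Takes about 6 N at the pad; springs back by itself
- trigger_pad (a point): point on the trigger's outer face to press, 154 mm above the bench: gun x = 37 mm when released (the grip's far face is at gun x = -12 mm), about 24 mm when squeezed fully
- jar0: squat round specimen jar, milky glass with a white screw cap, 58 mm diameter (cap 55 mm), 62 mm tall, about 0.16 kg; two to four such jars are on the bench (None if this one is absent). Origin at the centre of its underside, z up its axis
- jar1: squat round specimen jar, milky glass with a white screw cap, 58 mm diameter (cap 55 mm), 62 mm tall, about 0.16 kg; two to four such jars are on the bench (None if this one is absent). Origin at the centre of its underside, z up its axis
- jar2: squat round specimen jar, milky glass with a white screw cap, 58 mm diameter (cap 55 mm), 62 mm tall, about 0.16 kg; two to four such jars are on the bench (None if this one is absent). Origin at the centre of its underside, z up its axis
- jar3: squat round specimen jar, milky glass with a white screw cap, 58 mm diameter (cap 55 mm), 62 mm tall, about 0.16 kg; two to four such jars are on the bench (None if this one is absent). Origin at the centre of its underside, z up its axis
- dishes: stack of three clear dishes, 90 mm diameter, 43 mm high. Bystander, leave alone. Origin at the centre of its underside
- slidebox: flat wooden slide box, 90 by 130 by 32 mm. Bystander, leave alone. Origin at the centre of its underside
- reagent: clear bottle, 72 mm diameter, 170 mm high. Bystander, leave alone. Origin at the centre of its underside
- amber: amber bottle, 60 mm diameter, 130 mm high. Bystander, leave alone. Origin at the centre of its underside
- tuberack: white rack of capped tubes, 90 by 170 mm, 100 mm high. Bystander, leave alone. Origin at the centre of its underside
- beaker: empty glass beaker, 72 mm diameter, 90 mm high. Bystander, leave alone. Origin at the centre of its underside
Mind the look-alikes: they are no part of the job. What is shaped like the gun but red is not meant. What is shaped like the jar0 but orange is not meant.

How it is judged:
By the outcome, as a careful person would: the job done as asked, in the order asked, and still so for the second after the job is handed in, with the robot touching nothing.
Of jar0, jar1, jar2, jar3 only 2 to 4 are there at a start; the rules pass over those that are not, and their reading is None.
At some moment in a run one of jar0, jar1, jar2, jar3 may be knocked a few centimetres aside while the robot is not near it.
It also fails if it takes over 210 s, if anything falls off the work surface, if the arm or the gripper's body presses on something with over 40 N, if the wrist force passes 120 N, or if a joint passes its speed limit or range.

## Working session

There is one attempt and no reset: what is moved stays moved. The work goes in short steps, Python scripts to look and compute and a tool call to move; the robot and the scene stay as the last step left them, time stands still between calls to the robot, and variables do not carry over. Pictures are saved under pics/ and viewed, about 12 in all and at most 16, crops included, and the job is handed in when it is done.

Besides the shell and the picture viewer there is one more tool, called after "Emit:" by a JSON object that holds its "fn" and its "kwargs", one argument or row to a line. jog_arm: Moves the arm, as the interface text tells. Its arguments: {"type":"object","properties":{"deltas":{"type":"array","items":{"type":"array","items":{"type":"array","items":{"type":"number"}}}},"jaw":{"type":"number"},"newtons":{"type":"number"}},"required":["deltas"]}

```bash
ls; mkdir -p pics
cat > h.py <<'E'
import numpy as np, cv2
from bench import r
def grab(name,fn):
    f=r.grab_frame(name); np.savez('%s.npz'%fn,**f); cv2.imwrite('pics/%s.png'%fn,f['frame'][:,:,::-1]); return f
def load(fn): return np.load('%s.npz'%fn)
def foc(f): return 240/np.tan(np.radians(float(f['fov_y']))/2)
def px(f,u,v,z=None,d=None):
    F=foc(f); ray=np.array([(u-f['cx'])/F,(v-f['cy'])/F,1.]); R=f['R'];t=f['t']
    o=-R.T@t; w=R.T@ray
    if z is not None: return o+w*(z-o[2])/w[2]
    if d is None: d=f['range_z'][int(v),int(u)]
    return o+w*d
def proj(f,X):
    c=f['R']@np.array(X)+f['t']; F=foc(f); return c[0]/c[2]*F+f['cx'],c[1]/c[2]*F+f['cy'],c[2]
def cloud(f):
    F=foc(f); v,u=np.mgrid[:480,:640]; d=f['range_z']; c=np.stack([(u-f['cx'])/F*d,(v-f['cy'])/F*d,d],-1)
    return (c-f['t'])@f['R']
E
python3 - <<'E'
from h import *
for n in ('top','side','wrist'):
    f=grab(n,n+'0'); print(n,f['fov_y'],f['cx'],f['cy'],(-f['R'].T@f['t']).round(3),f['R'][2].round(2))
s=r.sense(); print(s['clock'],s['tcp_pos'],s['tcp_rot'],s['wrist_force'])
E
```

```text
pics
top 49.32637055058351 316.6482003824407 236.500060352782 [0.304 0.029 1.685] [ 0.11  0.   -0.99]
side 47.95761825890122 331.79530672143034 240.56424097957768 [ 0.395 -0.939  1.188] [ 0.05  0.71 -0.7 ]
wrist 70.4481460903851 321.7969366942969 237.67143808411447 [ 0.251 -0.519  0.384] [-0.23 -0.07 -0.97]
0.15 [ 0.18663279 -0.54326386  0.22956122] [[-9.45780180e-01 -3.54563904e-04  3.24807212e-01]
 [-3.24807328e-01  1.72568484e-03 -9.45778633e-01]
 [-2.25175918e-04 -9.99998448e-01 -1.74728347e-03]] [ 0.14980267 -0.39618069 -0.54660437]
```

View pics/top0.png

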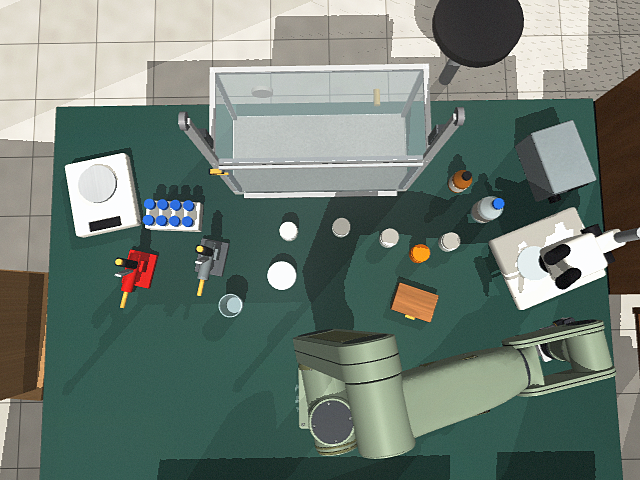

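View pics/side0.png

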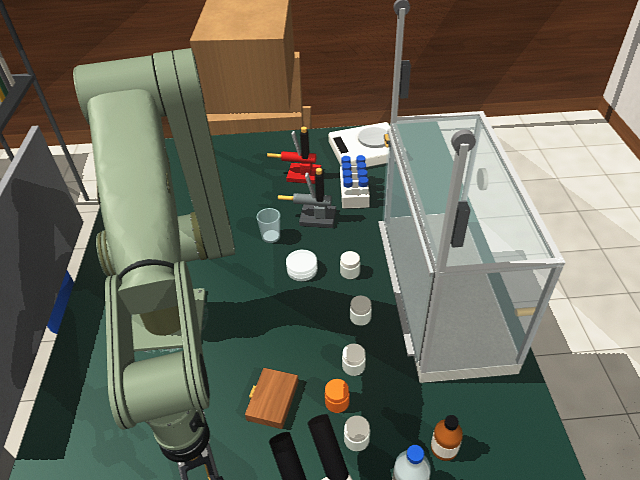

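Run:
```python
from h import *
f=load('top0'); im=f['frame'][:,:,::-1]
cv2.imwrite('pics/c1.png',cv2.resize(im[55:215,190:450],None,fx=3,fy=3,interpolation=cv2.INTER_CUBIC))
a=cv2.resize(im[205:315,100:300],None,fx=4,fy=4,interpolation=cv2.INTER_CUBIC)
cv2.imwrite('pics/c2.png',a)
P=cloud(f)
for n,(u,v) in dict(j0=(288,231),j1=(341,227),j2=(389,238),j3=(450,241),orange=(420,253),dish=(282,275),amber=(462,176),reag=(497,204)).items():
    q=P[v-16:v+17,u-16:u+17].reshape(-1,3); z=P[v,u,2]; m=abs(q[:,2]-z)<.008
    print(n,P[v,u].round(3),q[m].mean(0).round(3),((q[m].max(0)+q[m].min(0))/2).round(3),np.ptp(q[m],0).round(3))
```

```text
j0 [0.51  0.119 0.07 ] [0.513 0.121 0.066] [0.514 0.121 0.067] [0.051 0.053 0.01 ]
j1 [ 0.52  -0.046  0.069] [ 0.524 -0.047  0.064] [ 0.524 -0.047  0.066] [0.051 0.051 0.01 ]
j2 [0.304 0.029 1.685] [0.304 0.029 1.685] [0.304 0.029 1.685] [0. 0. 0.]
j3 [ 0.471 -0.385  0.065] [ 0.473 -0.388  0.063] [ 0.473 -0.388  0.065] [0.054 0.054 0.015]
orange [ 0.435 -0.29   0.065] [ 0.438 -0.292  0.062] [ 0.437 -0.292  0.064] [0.053 0.053 0.015]
dish [0.374 0.14  0.049] [0.374 0.143 0.045] [0.374 0.143 0.048] [0.088 0.088 0.016]
amber [ 0.662 -0.414  0.13 ] [ 0.665 -0.428  0.13 ] [ 0.666 -0.428  0.13 ] [0.027 0.029 0.014]
reag [ 0.567 -0.499  0.175] [ 0.571 -0.504  0.171] [ 0.571 -0.504  0.173] [0.031 0.031 0.012]
```

View pics/c1.png

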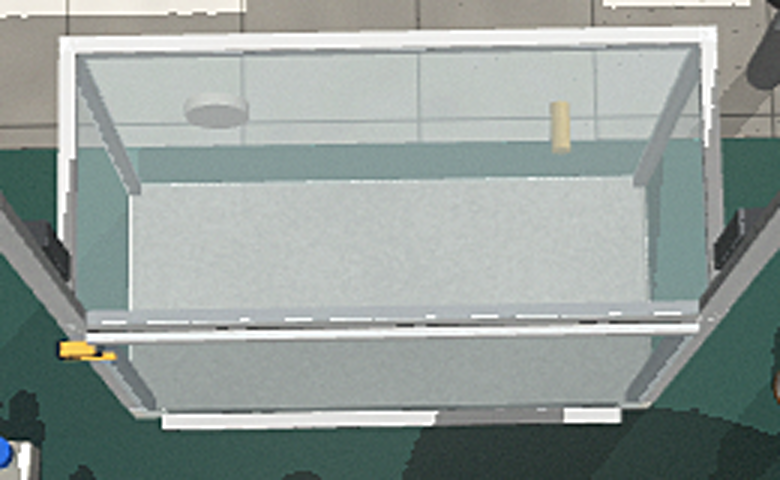

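View pics/c2.png

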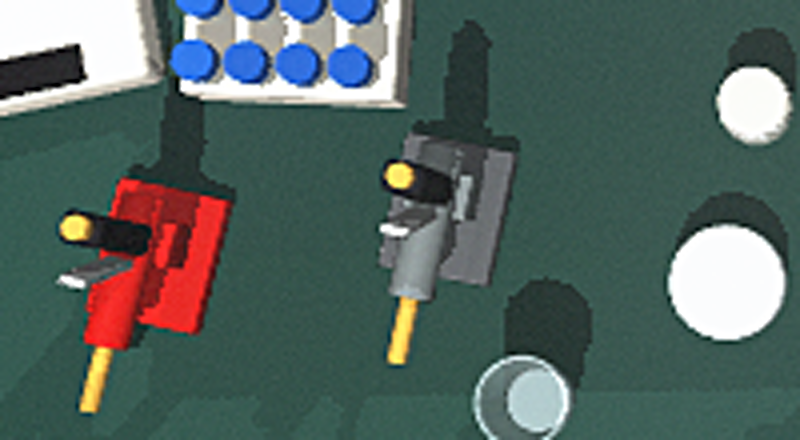

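Run:
```python
from h import *
f=load('top0'); P=cloud(f); g=lambda x,y:(190+x/3,55+y/3)
print('lip top front L,R',px(f,*g(162,428),z=.061).round(4),px(f,*g(621,421),z=.061).round(4))
print('lip top mid depth',[P[int(55+y/3),int(190+x/3)].round(3) for x,y in((200,422),(400,418),(600,415))])
print('head front edge L,R',px(f,*g(88,342),z=.4).round(4),px(f,*g(700,333),z=.4).round(4), [P[int(55+y/3),int(190+x/3)].round(3) for x,y in((120,335),(400,330),(650,327))])
print('back top L,R',px(f,*g(62,40),z=.4).round(4),px(f,*g(716,28),z=.4).round(4))
h=lambda x,y:(100+x/4,205+y/4)
print('stud',px(f,*h(398,175),z=.198).round(4),P[248,199].round(3)); print('trigtip',px(f,*h(391,230),z=.178).round(4))
print('barrel tip',px(f,*h(397,362),z=.078).round(4),px(f,*h(405,300),z=.078).round(4)); 
print('foot corners',[px(f,*h(x,y),z=.02).round(4) for x,y in((517,152),(489,286),(410,135))])
print('mark',[px(f,*g(x,y),z=.335).round(4) for x,y in((60,350),(115,355))],P[171:174,212:228:3].round(3))
s=load('side0'); Q=cloud(s)
u,v,d=proj(s,[.525,.29,.335]); print('mark side',u,v)
u,v=int(u),int(v)
cv2.imwrite('pics/c3.png',cv2.resize(s['frame'][100:300,290:440,::-1],None,fx=4,fy=4,interpolation=cv2.INTER_CUBIC)[:600*2])
c=cv2.resize(s['frame'][90:240,260:460,::-1],None,fx=4,fy=4,interpolation=cv2.INTER_CUBIC)
cv2.imwrite('pics/c3.png',c)
for n,(uu,vv) in dict(j0=(349,258),j1=(360,304),j2=(353,353),j3=(356,427)).items(): print(n,px(s,uu,vv,z=.062).round(3),Q[vv,uu].round(3))
```

```text
lip top front L,R [0.6188 0.2573 0.061 ] [ 0.6191 -0.2255  0.061 ]
lip top mid depth [array([0.626, 0.219, 0.066]), array([0.624, 0.008, 0.073]), array([ 0.625, -0.202,  0.069])]
head front edge L,R [0.6273 0.2718 0.4   ] [ 0.6273 -0.2409  0.4   ] [array([0.639, 0.248, 0.383]), array([0.637, 0.011, 0.389]), array([ 0.636, -0.2  ,  0.387])]
back top L,R [0.8922 0.2959 0.4   ] [ 0.8942 -0.2647  0.4   ]
stud [0.446 0.365 0.198] [0.448 0.367 0.197]
trigtip [0.4081 0.3742 0.178 ]
barrel tip [0.3139 0.3913 0.078 ] [0.3611 0.3857 0.078 ]
foot corners [array([0.48  , 0.3101, 0.02  ]), array([0.3733, 0.3319, 0.02  ]), array([0.495, 0.396, 0.02 ])]
mark [array([0.6368, 0.3086, 0.335 ]), array([0.6316, 0.2602, 0.335 ])] [[[0.636 0.301 0.347]
  [0.635 0.293 0.349]
  [0.635 0.285 0.347]
  [0.634 0.276 0.353]
  [0.634 0.269 0.353]
  [0.634 0.261 0.352]]

 [[0.632 0.3   0.349]
  [0.634 0.294 0.344]
  [0.633 0.286 0.345]
  [0.632 0.277 0.348]
  [0.633 0.27  0.347]
  [0.633 0.262 0.343]]

 [[0.63  0.301 0.347]
  [0.63  0.293 0.349]
  [0.63  0.285 0.346]
  [0.63  0.277 0.348]
  [0.631 0.27  0.342]
  [0.633 0.264 0.335]]]
mark side 345.42745955325466 144.27810176376602
j0 [0.516 0.12  0.062] [0.516 0.119 0.063]
j1 [ 0.527 -0.05   0.062] [ 0.395 -0.939  1.188]
j2 [ 0.49  -0.199  0.062] [ 0.49  -0.202  0.066]
j3 [ 0.475 -0.39   0.062] [ 0.475 -0.39   0.063]
```

View pics/c3.png

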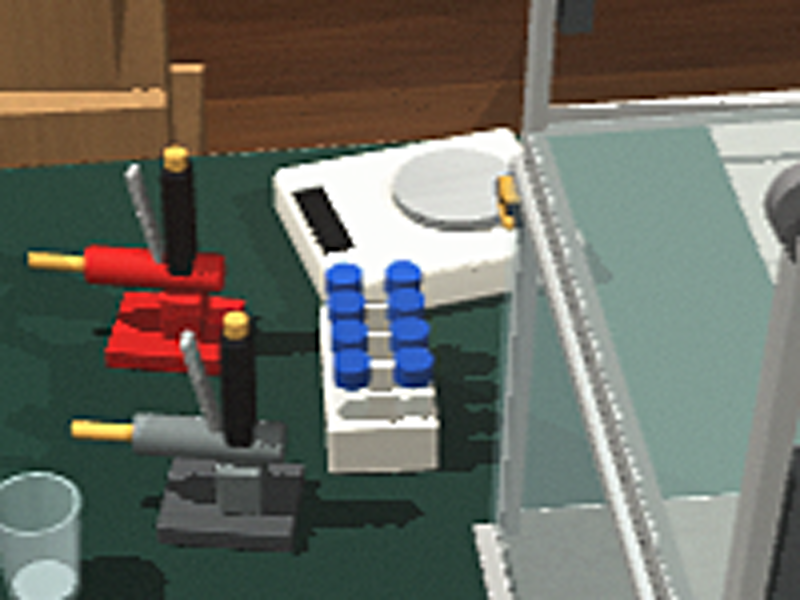

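```bash
cat >> h.py <<'E'
from scipy.spatial.transform import Rotation as Ro
def ori(phi,tau):
    p,t=np.radians([phi,tau]); c,s=np.cos(t),np.sin(t); e=np.array([np.cos(p),np.sin(p),0]);k=np.array([0,0,1.])
    y=c*e-s*k; x=-(s*e+c*k); return np.stack([x,y,np.cross(x,y)],1)
def plan(*ts):
    """each t: (x,y,z of grasp point, R); prints tool-frame delta from the measured pose"""
    s=r.sense(); R0=np.array(s['tcp_rot']);p0=np.array(s['tcp_pos'])
    for (x,y,z,R) in ts:
        p=np.array([x,y,z])-.006*R[:,1]; d=R0.T@(p-p0)*1000; w=Ro.from_matrix(R0.T@R).as_rotvec()
        print([*map(float,d.round(1)),*map(float,w.round(4))],'rows>=',int(np.ceil(max(np.linalg.norm(d)/50,np.linalg.norm(w)/.15))))
def st():
    s=r.sense(); R=np.array(s['tcp_rot']); p=np.array(s['tcp_pos']); g=p+.006*R[:,1]
    print('t',round(s['clock'],2),'grasp',g.round(4),'y',R[:,1].round(3),'z',R[:,2].round(3),'F',np.round(s['wrist_force'],1),'open',round(s['opening']*94,1),'J',np.round(s['joints'],2))
E
python3 -c "
from h import *
plan((.35,-.35,.3,ori(-45,60)),(.5,.12,.25,ori(0,10)))"
```

```text
[-216.0, -75.4, -132.5, 0.2936, 1.0891, 0.4684] rows>= 9
[-506.2, -20.4, -527.5, 0.2323, 0.2738, 1.3827] rows>= 15
```

Emit:
{"fn": "jog_arm", "kwargs": {
  "deltas": [
    [[-216,-75,-132,0.294,1.089,0.468],[-216,-75,-132,0.294,1.089,0.468],[-216,-75,-132,0.294,1.089,0.468],[-216,-75,-132,0.294,1.089,0.468],[-216,-75,-132,0.294,1.089,0.468],[-216,-75,-132,0.294,1.089,0.468],[-216,-75,-132,0.294,1.089,0.468],[-216,-75,-132,0.294,1.089,0.468],[-216,-75,-132,0.294,1.089,0.468],[-216,-75,-132,0.294,1.089,0.468],[-216,-75,-132,0.294,1.089,0.468]]
  ],
  "jaw": 0
}}

```text
clock: 1.25
tcp_pos: [0.3482, -0.3493, 0.3057]
tcp_rot: [[-0.614, 0.353, -0.706], [0.61, -0.355, -0.708], [-0.501, -0.866, 0.002]]
wrist_force: [0.4, -1.4, -0.5]
opening: 0.101
```

```bash
python3 -c "
from h import *
st();plan((.5,.12,.25,ori(0,10)))"
```

```text
t 1.25 grasp [ 0.3503 -0.3514  0.3005] y [ 0.353 -0.355 -0.866] z [-0.706 -0.708  0.002] F [ 0.4 -1.4 -0.5] open 9.4 J [-1.05 -0.38  2.01  0.15  1.    1.26]
[224.3, -67.8, -435.4, -0.6637, -0.4616, 0.8263] rows>= 10
```

Emit:
{"fn": "jog_arm", "kwargs": {
  "deltas": [
    [[224,-68,-435,-0.664,-0.462,0.826],[224,-68,-435,-0.664,-0.462,0.826],[224,-68,-435,-0.664,-0.462,0.826],[224,-68,-435,-0.664,-0.462,0.826],[224,-68,-435,-0.664,-0.462,0.826],[224,-68,-435,-0.664,-0.462,0.826],[224,-68,-435,-0.664,-0.462,0.826],[224,-68,-435,-0.664,-0.462,0.826],[224,-68,-435,-0.664,-0.462,0.826],[224,-68,-435,-0.664,-0.462,0.826],[224,-68,-435,-0.664,-0.462,0.826],[224,-68,-435,-0.664,-0.462,0.826],[224,-68,-435,-0.664,-0.462,0.826]]
  ]
}}

```text
clock: 2.55
tcp_pos: [0.5469, 0.049, 0.3288]
tcp_rot: [[-0.164, 0.986, 0.016], [0.017, 0.019, -1.0], [-0.986, -0.163, -0.02]]
wrist_force: [0.1, 0.4, 0.8]
opening: 0.002
```

Run:
```python
from h import *
st(); f=grab('wrist','w1'); print(proj(f,[.631,.278,.335]), (-f['R'].T@f['t']).round(3),f['R'][2].round(2))
```

```text
t 2.55 grasp [0.5529 0.0491 0.3278] y [ 0.986  0.019 -0.163] z [ 0.016 -1.    -0.02 ] F [0.1 0.4 0.8] open 0.2 J [-0.19 -0.38  2.46  2.58  0.39 -1.06]
(np.float64(10.373893892398655), np.float64(229.5935695991492), np.float64(0.24625311325316274)) [0.406 0.047 0.422] [ 0.92  0.02 -0.39]
```

View pics/w1.png

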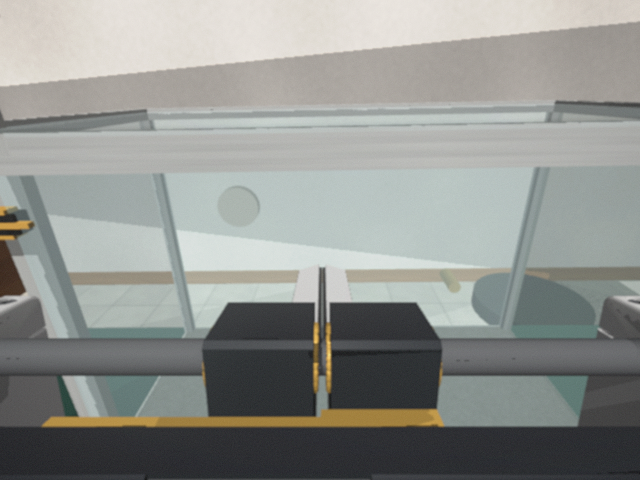

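Run:
```python
from h import *
f=load('w1')
o=-f['R'].T@f['t'];F=foc(f)
for u,v in ((33,226),(20,225),(5,208),(5,224),(5,238)):
    w=f['R'].T@np.array([(u-f['cx'])/F,(v-f['cy'])/F,1]); print(u,v,[(o+w*(x-o[0])/w[0]).round(4) for x in(.631,.636)], px(f,u,v).round(4))
P=cloud(f); print(P[100:180:4,330].round(3).tolist())
plan((.5,.2,.25,ori(10,30)),(.55,.02,.2,ori(0,30)))
```

```text
33 226 [array([0.631 , 0.2604, 0.3375]), array([0.636 , 0.2651, 0.3357])] [0.6345 0.2637 0.3362]
20 225 [array([0.631 , 0.2696, 0.3384]), array([0.636 , 0.2745, 0.3366])] [0.6299 0.2685 0.3388]
5 208 [array([0.631 , 0.2755, 0.3514]), array([0.636 , 0.2806, 0.3498])] [0.6354 0.28   0.35  ]
5 224 [array([0.631 , 0.2803, 0.3394]), array([0.636 , 0.2854, 0.3375])] [0.6305 0.2797 0.3396]
5 238 [array([0.631 , 0.2846, 0.3285]), array([0.636 , 0.2898, 0.3264])] [0.6321 0.2857 0.328 ]
[[2.398, 0.035, 0.383], [2.403, 0.035, 0.363], [0.872, 0.044, 0.403], [0.775, 0.045, 0.403], [0.711, 0.045, 0.403], [0.665, 0.045, 0.403], [0.646, 0.046, 0.402], [0.646, 0.046, 0.399], [0.645, 0.046, 0.397], [0.647, 0.046, 0.394], [0.646, 0.046, 0.392], [0.645, 0.046, 0.389], [0.646, 0.046, 0.386], [0.635, 0.046, 0.385], [0.636, 0.046, 0.383], [0.635, 0.046, 0.38], [0.635, 0.046, 0.377], [0.635, 0.046, 0.375], [0.636, 0.046, 0.372], [0.636, 0.046, 0.369]]
[84.1, -35.4, -148.0, -0.1419, -0.0727, -0.3583] rows>= 4
[122.0, 18.4, 32.9, 0.0232, -0.0135, -0.3573] rows>= 3
```

Run:
```python
from h import *
plan((.57,.037,.2,ori(0,45)),(.59,.037,.0414,ori(0,45)))
```

```text
[117.6, 39.2, 16.2, 0.025, -0.0104, -0.619] rows>= 5
[270.7, 85.2, 19.8, 0.025, -0.0104, -0.619] rows>= 6
```

Emit:
{"fn": "jog_arm", "kwargs": {
  "deltas": [
    [[118,39,16,0.025,-0.01,-0.619],[118,39,16,0.025,-0.01,-0.619],[118,39,16,0.025,-0.01,-0.619],[118,39,16,0.025,-0.01,-0.619],[118,39,16,0.025,-0.01,-0.619],[118,39,16,0.025,-0.01,-0.619],[118,39,16,0.025,-0.01,-0.619],[118,39,16,0.025,-0.01,-0.619],[118,39,16,0.025,-0.01,-0.619],[118,39,16,0.025,-0.01,-0.619],[118,39,16,0.025,-0.01,-0.619],[118,39,16,0.025,-0.01,-0.619],[118,39,16,0.025,-0.01,-0.619],[118,39,16,0.025,-0.01,-0.619]]
  ]
}}

```text
clock: 4.0
tcp_pos: [0.5648, 0.0361, 0.2047]
tcp_rot: [[-0.707, 0.707, -0.001], [0.002, 0.001, -1.0], [-0.707, -0.707, -0.002]]
wrist_force: [-0.0, 0.3, 0.1]
opening: 0.006
```

Run:
```python
from h import *
st()
plan((.57,.037,.2,ori(0,45)),(.59,.037,.0414,ori(0,45)))
```

```text
t 4.0 grasp [0.569  0.0361 0.2004] y [ 0.707  0.001 -0.707] z [-0.001 -1.    -0.002] F [-0.   0.3  0.1] open 0.6 J [-0.15 -0.17  2.19  0.31  0.36  1.17]
[-0.4, 1.0, -0.9, 0.0008, -0.0018, -0.0005] rows>= 1
[97.7, 127.2, -0.7, 0.0008, -0.0018, -0.0005] rows>= 4
```

Emit:
{"fn": "jog_arm", "kwargs": {
  "deltas": [
    [[24,32,0,0,0,0],[49,64,0,0,0,0],[73,95,0,0,0,0],[98,127,0,0,0,0],[98,127,0,0,0,0],[98,127,0,0,0,0],[95,130,0,0,0,0],[91,134,0,0,0,0],[88,137,0,0,0,0],[84,141,0,0,0,0],[84,141,0,0,0,0],[84,141,0,0,0,0],[84,141,0,0,0,0]]
  ]
}}

```text
clock: 5.3
tcp_pos: [0.6054, 0.0368, 0.0466]
tcp_rot: [[-0.706, 0.708, 0.001], [0.001, 0.001, -1.0], [-0.708, -0.706, -0.001]]
wrist_force: [-0.3, -0.0, -0.4]
opening: 0.008
```

Run:
```python
from h import *
st(); f=grab('wrist','w2')
```

```text
t 5.3 grasp [0.6096 0.0368 0.0424] y [ 0.708  0.001 -0.706] z [ 0.001 -1.    -0.001] F [-0.3 -0.  -0.4] open 0.7 J [-0.13  0.29  2.17  2.4   0.14 -0.92]
```

View pics/w2.png

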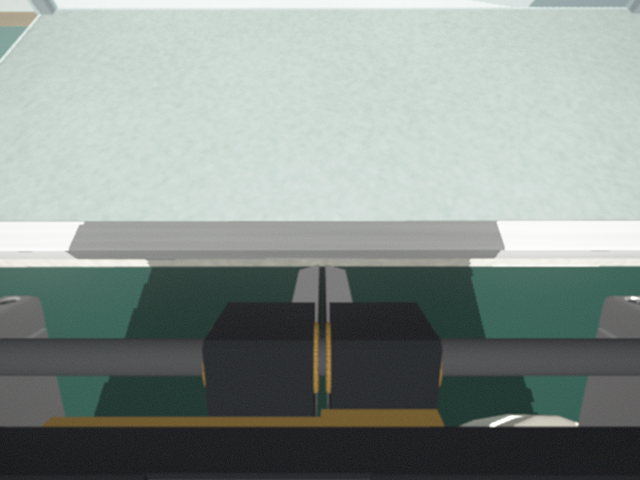

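Emit:
{"fn": "jog_arm", "kwargs": {
  "deltas": [
    [[-4,-4,0,0,0,0],[-8,-8,0,0,0,0],[-14,-14,0,0,0,0],[-24,-24,0,0,0,0],[-36,-36,0,0,0,0],[-48,-48,0,0,0,0],[-60,-60,0,0,0,0],[-72,-72,0,0,0,0],[-84,-84,0,0,0,0],[-96,-96,0,0,0,0],[-108,-108,0,0,0,0],[-120,-120,0,0,0,0],[-132,-132,0,0,0,0],[-144,-144,0,0,0,0],[-156,-156,0,0,0,0],[-168,-168,0,0,0,0],[-180,-180,0,0,0,0],[-188,-188,0,0,0,0],[-194,-194,0,0,0,0],[-194,-194,0,0,0,0]]
  ]
}}

```text
clock: 7.35
tcp_pos: [0.6055, 0.0361, 0.3224]
tcp_rot: [[-0.704, 0.71, -0.0], [0.001, 0.0, -1.0], [-0.71, -0.704, -0.001]]
wrist_force: [0.4, -0.1, -0.5]
opening: 0.008
```

Run:
```python
from h import *
st(); f=grab('wrist','w3'); g=grab('side','s3')
P=cloud(f)
m=(abs(P[...,0]-.627)<.012)&(abs(P[...,2]-.33)<.03)&(abs(P[...,1]+.08)<.05)
q=P[m]; print(len(q), q.min(0) if len(q) else 0)
print(proj(f,[.619,.2,.325]),proj(f,[.632,.262,.337]),proj(g,[.619,-.2,.325]),proj(g,[.632,.262,.337]))
```

```text
t 7.35 grasp [0.6098 0.0361 0.3181] y [ 0.71   0.    -0.704] z [-0.    -1.    -0.001] F [ 0.4 -0.1 -0.5] open 0.7 J [-0.13 -0.23  1.98  0.16  0.62  1.34]
10941 [ 0.63455215 -0.12995423  0.30000063]
(np.float64(1.085634016148333), np.float64(271.62692105056044), np.float64(0.17141624233263342)) (np.float64(-130.68248771319105), np.float64(237.3771698414616), np.float64(0.16809692431539702)) (np.float64(414.3400928128729), np.float64(277.8338432461362), np.float64(1.1419875384401987)) (np.float64(385.8118648674988), np.float64(146.8885014399952), np.float64(1.4618165209141527))
```

View pics/w3.png

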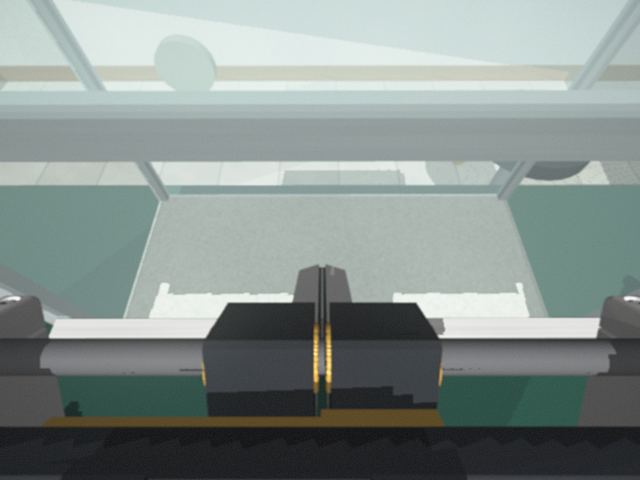

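Run:
```python
from h import *
f=load('w3'); P=cloud(f); print(P[280:385:5,520].round(3).tolist())
g=load('s3'); c=cv2.resize(g['frame'][90:390,360:570,::-1],None,fx=2.8,fy=2,interpolation=cv2.INTER_CUBIC); cv2.imwrite('pics/c4.png',cv2.resize(g['frame'][100:300,340:590,::-1],None,fx=3,fy=3,interpolation=cv2.INTER_CUBIC))
```

```text
[[0.636, -0.09, 0.277], [0.636, -0.094, 0.269], [0.636, -0.098, 0.261], [0.636, -0.103, 0.251], [0.636, -0.108, 0.242], [0.636, -0.113, 0.232], [0.636, -0.118, 0.22], [0.636, -0.125, 0.207], [0.633, -0.126, 0.203], [0.629, -0.125, 0.203], [0.625, -0.123, 0.203], [0.621, -0.122, 0.203], [0.564, -0.006, 0.403], [0.563, -0.006, 0.403], [0.562, -0.005, 0.405], [0.56, -0.004, 0.405], [0.56, -0.004, 0.404], [0.559, -0.004, 0.405], [0.558, -0.004, 0.403], [0.557, -0.005, 0.4], [0.618, -0.222, -0.0]]
```

View pics/c4.png

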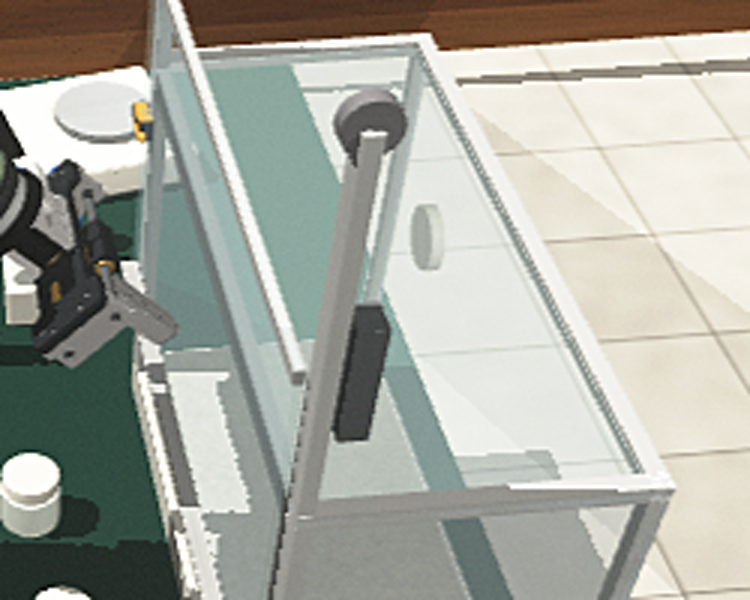

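Run:
```python
from h import *
plan((.575,.037,.318,ori(0,50)),(.575,.037,.165,ori(0,50)),(.6148,.037,.165,ori(0,50)))
```

```text
[21.7, -25.7, -0.7, 0.0011, -0.0012, -0.0874] rows>= 1
[129.9, 82.4, -0.5, 0.0011, -0.0012, -0.0874] rows>= 4
[101.8, 110.6, -0.5, 0.0011, -0.0012, -0.0874] rows>= 4
```

Emit:
{"fn": "jog_arm", "kwargs": {
  "deltas": [
    [[22,-26,0,0.001,-0.001,-0.087],[22,-26,0,0.001,-0.001,-0.087],[50,2,0,0.001,-0.001,-0.087],[78,30,0,0.001,-0.001,-0.087],[104,56,0,0.001,-0.001,-0.087],[130,82,0,0.001,-0.001,-0.087],[130,82,0,0.001,-0.001,-0.087],[130,82,0,0.001,-0.001,-0.087],[116,96,0,0.001,-0.001,-0.087],[102,111,0,0.001,-0.001,-0.087],[102,111,0,0.001,-0.001,-0.087],[102,111,0,0.001,-0.001,-0.087]]
  ]
}}

```text
clock: 8.65
tcp_pos: [0.6131, 0.0364, 0.1724]
tcp_rot: [[-0.763, 0.647, 0.0], [-0.0, -0.0, -1.0], [-0.647, -0.763, 0.0]]
wrist_force: [1.1, 0.2, 0.0]
opening: 0.006
```

Run:
```python
from h import *
st()
plan((.6148,.037,.165,ori(0,50)),(.6148,.037,.30,ori(0,50)))
```

```text
t 8.65 grasp [0.6169 0.0364 0.1678] y [ 0.647 -0.    -0.763] z [ 0. -1.  0.] F [1.1 0.2 0. ] open 0.6 J [-0.12  0.02  2.06  0.22  0.38  1.27]
[3.4, 0.7, -0.6, -0.0001, 0.0002, -0.0052] rows>= 1
[-83.9, -102.2, -0.6, -0.0001, 0.0002, -0.0052] rows>= 3
```

Emit:
{"fn": "jog_arm", "kwargs": {
  "deltas": [
    [[2,-2,0,0,0,0],[-2,-6,0,0,0,0],[-6,-11,0,0,0,0],[-12,-18,0,0,0,0],[-18,-25,0,0,0,0],[-24,-32,0,0,0,0],[-30,-39,0,0,0,0],[-36,-47,0,0,0,0],[-42,-54,0,0,0,0],[-48,-61,0,0,0,0],[-54,-68,0,0,0,0],[-60,-75,0,0,0,0],[-66,-82,0,0,0,0],[-72,-89,0,0,0,0],[-78,-96,0,0,0,0],[-84,-103,0,0,0,0],[-90,-110,0,0,0,0],[-96,-117,0,0,0,0],[-96,-117,0,0,0,0],[-96,-117,0,0,0,0]]
  ]
}}

```text
clock: 10.65
tcp_pos: [0.6063, 0.037, 0.3186]
tcp_rot: [[-0.771, 0.637, 0.001], [-0.001, 0.001, -1.0], [-0.637, -0.771, -0.0]]
wrist_force: [-18.3, 0.7, -1.7]
opening: 0.007
```

```bash
cat >> h.py <<'E'
def lip(f,top=False):
    """height of the sash lip's top face seen by f"""
    P=cloud(f); m=(P[...,0]>.621)&(P[...,0]<.631)&(abs(P[...,1]-.016)<.22)&(P[...,2]>.05)&(P[...,2]<.36)
    q=P[m]; print('lip pts',len(q),np.percentile(q[:,2],[10,50,90]).round(4) if len(q) else '')
E
python3 - <<'E'
from h import *
st(); f=grab('wrist','w4'); g=grab('side','s4'); lip(f); lip(g); lip(grab('top','t4'))
cv2.imwrite('pics/c5.png',cv2.resize(g['frame'][100:300,340:590,::-1],None,fx=3,fy=3,interpolation=cv2.INTER_CUBIC))
E
```

```text
t 10.65 grasp [0.6102 0.037  0.314 ] y [ 0.637  0.001 -0.771] z [ 0.001 -1.    -0.   ] F [-18.3   0.7  -1.7] open 0.7 J [-0.12 -0.18  1.9   0.12  0.74  1.39]
lip pts 11912 [0.3255 0.3262 0.327 ]
lip pts 527 [0.3238 0.3262 0.3287]
lip pts 600 [0.3222 0.3258 0.3296]
```

Run:
```python
from h import *
plan((.57,.037,.305,ori(0,50)),(.50,.22,.22,ori(0,35)))
```

```text
[36.7, -18.6, -0.0, 0.0011, 0.0006, 0.0078] rows>= 1
[146.3, 2.7, -183.1, 0.0012, 0.0005, 0.2696] rows>= 5
```

Emit:
{"fn": "jog_arm", "kwargs": {
  "deltas": [
    [[37,-19,0,0,0,0],[37,-19,0,0,0,0],[146,3,-183,0.001,0,0.27],[146,3,-183,0.001,0,0.27],[146,3,-183,0.001,0,0.27],[146,3,-183,0.001,0,0.27],[146,3,-183,0.001,0,0.27],[146,3,-183,0.001,0,0.27],[146,3,-183,0.001,0,0.27],[146,3,-183,0.001,0,0.27],[146,3,-183,0.001,0,0.27],[146,3,-183,0.001,0,0.27]]
  ]
}}

```text
clock: 12.0
tcp_pos: [0.5114, 0.1917, 0.2337]
tcp_rot: [[-0.559, 0.828, 0.043], [-0.044, 0.023, -0.999], [-0.828, -0.56, 0.024]]
wrist_force: [0.9, -0.3, 0.4]
opening: 0.004
```

Run:
```python
from h import *
st(); f=grab('wrist','w5'); lip(f); u,v,_=proj(f,[.63,.258,.325]); print(u,v,(-f['R'].T@f['t']).round(3))
u=int(np.clip(u,100,540));v=int(np.clip(v,75,405))
print('crop origin',u-100,v-75); cv2.imwrite('pics/c6.png',cv2.resize(f['frame'][v-75:v+75,u-100:u+100,::-1],None,fx=4,fy=4,interpolation=cv2.INTER_CUBIC))
```

```text
t 12.0 grasp [0.5164 0.1919 0.2303] y [ 0.828  0.023 -0.56 ] z [ 0.043 -0.999  0.024] F [ 0.9 -0.3  0.4] open 0.4 J [ 0.36 -0.22  2.28 -1.11  0.3   2.82]
lip pts 2473 [0.3254 0.3261 0.3263]
213.92722411188976 5.5929535496476035 [0.422 0.193 0.377]
crop origin 113 0
```

View pics/c6.png

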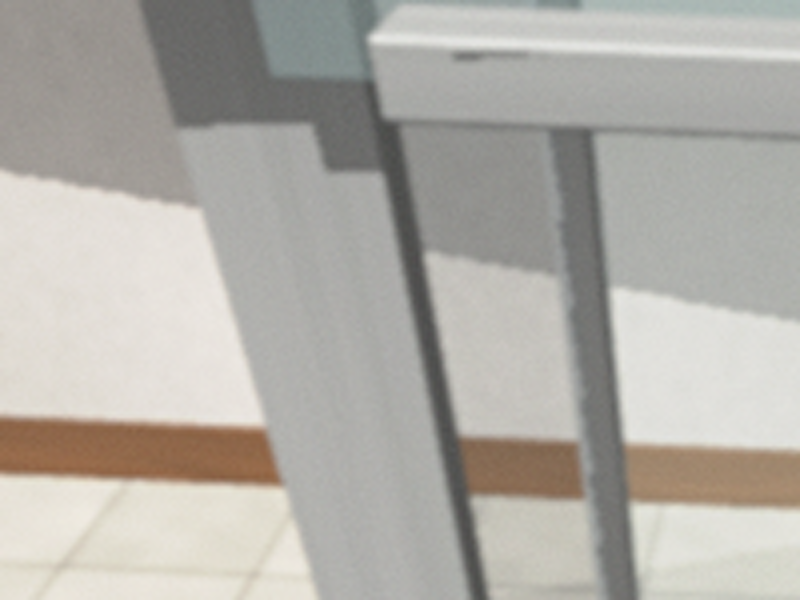

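Run:
```python
from h import *
f=load('w1'); g=load('s4'); t=load('t4')
a=f['frame'][190:260,0:70]; b=g['frame'][115:185,370:440]; c=t['frame'][140:210,200:270]
cv2.imwrite('pics/c7.png',np.hstack([cv2.resize(i[:,:,::-1],(266,266),interpolation=cv2.INTER_CUBIC) for i in (a,b,c)]))
e=load('w5'); o=-e['R'].T@e['t'];F=foc(e)
for u,v in ((113+400/4,122/4),(113+700/4,130/4)):
    w=e['R'].T@np.array([(u-e['cx'])/F,(v-e['cy'])/F,1]); print((o+w*(.619-o[0])/w[0]).round(4))
```

```text
[0.619  0.2575 0.3166]
[0.619  0.2181 0.317 ]
```

View pics/c7.png

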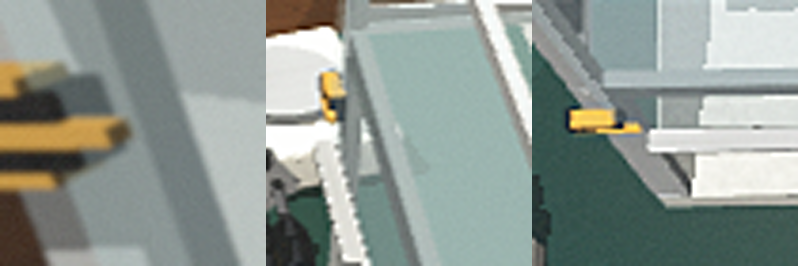

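Run:
```python
from h import *
g=load('s4'); t=load('t4')
def tri(a,b,fa=t,fb=g):
    A=[];B=[]
    for f,(u,v) in((fa,a),(fb,b)):
        F=foc(f); w=f['R'].T@np.array([(u-f['cx'])/F,(v-f['cy'])/F,1]); w/=np.linalg.norm(w); M=np.eye(3)-np.outer(w,w); A.append(M);B.append(M@(-f['R'].T@f['t']))
    X=np.linalg.solve(sum(A),sum(B)); return X.round(4)
print('mark tip',tri((228.5,173.7),(390.3,141.3)))
print('mark tip w1/top',tri((228.5,173.7),(33,225.5),t,load('w1')))
print('lip corner',tri((230.5,179.5),(384.7,153.2)))
for n in('w1','w4','w5','s4','t4'):
    P=cloud(load(n)); q=P[(P[...,0]>.68)&(P[...,0]<.85)&(abs(P[...,1])<.2)]
    h=np.histogram(q[:,2],np.arange(0.02,.42,.004)); i=np.argsort(h[0])[-3:]; print(n,[(h[1][k].round(3)+.002,h[0][k]) for k in i], 'bench',np.median(P[(abs(P[...,2])<.02)][:,2]).round(4), 'rail',np.median(P[(abs(P[...,2]-.4)<.01)&(P[...,0]>.645)&(P[...,0]<.66)&(abs(P[...,1])<.2)][:,2]).round(4))
```

```text
mark tip [0.6339 0.256  0.3566]
mark tip w1/top [0.6298 0.2592 0.3383]
lip corner [0.6239 0.2571 0.3189]
w1 [(np.float64(0.414), np.int64(0)), (np.float64(0.41), np.int64(0)), (np.float64(0.402), np.int64(4184))] bench 0.0007 rail 0.3972
w4 [(np.float64(0.05), np.int64(1)), (np.float64(0.042), np.int64(511)), (np.float64(0.046), np.int64(6152))] bench 0.0004 rail nan
w5 [(np.float64(0.414), np.int64(0)), (np.float64(0.042), np.int64(2516)), (np.float64(0.046), np.int64(22531))] bench 0.0005 rail nan
s4 [(np.float64(0.046), np.int64(285)), (np.float64(0.406), np.int64(1644)), (np.float64(0.402), np.int64(2926))] bench 0.0007 rail 0.4019
t4 [(np.float64(0.398), np.int64(1056)), (np.float64(0.406), np.int64(2411)), (np.float64(0.402), np.int64(4177))] bench 0.0003 rail nan
  return _methods._mean(a, axis=axis, dtype=dtype,
  ret = ret.dtype.type(ret / rcount)
```

Run:
```python
from h import *
plan((.57,.037,.29,ori(0,50)),(.611,.037,.29,ori(0,50)),(.611,.037,.3365,ori(0,50)))
```

```text
[-74.9, 7.6, 157.9, 0.0159, 0.0464, -0.2773] rows>= 4
[-97.8, 41.6, 159.7, 0.0159, 0.0464, -0.2773] rows>= 4
[-136.3, 15.5, 160.8, 0.0159, 0.0464, -0.2773] rows>= 5
```

Emit:
{"fn": "jog_arm", "kwargs": {
  "deltas": [
    [[-75,8,158,0.016,0.046,-0.277],[-75,8,158,0.016,0.046,-0.277],[-75,8,158,0.016,0.046,-0.277],[-75,8,158,0.016,0.046,-0.277],[-75,8,158,0.016,0.046,-0.277],[-75,8,158,0.016,0.046,-0.277],[-75,8,158,0.016,0.046,-0.277],[-75,8,158,0.016,0.046,-0.277],[-75,8,158,0.016,0.046,-0.277],[-86,25,159,0.016,0.046,-0.277],[-98,42,160,0.016,0.046,-0.277],[-98,42,160,0.016,0.046,-0.277],[-98,42,160,0.016,0.046,-0.277]]
  ]
}}

```text
clock: 13.35
tcp_pos: [0.6048, 0.0382, 0.2895]
tcp_rot: [[-0.771, 0.637, 0.003], [-0.004, 0.0, -1.0], [-0.637, -0.771, 0.002]]
wrist_force: [0.6, 0.1, -0.1]
opening: 0.007
```

Run:
```python
from h import *
st()
plan((.610,.037,.3365,ori(0,50)))
```

```text
t 13.35 grasp [0.6087 0.0382 0.2848] y [ 0.637  0.    -0.771] z [ 0.003 -1.     0.002] F [ 0.6  0.1 -0.1] open 0.7 J [-0.12 -0.16  1.95  0.12  0.67  1.38]
[-33.9, -39.0, 1.3, 0.0002, 0.0037, 0.0079] rows>= 2
```

Emit:
{"fn": "jog_arm", "kwargs": {
  "deltas": [
    [[-5,-6,0,0,0,0],[-10,-12,0,0,0,0],[-15,-18,0,0,0,0],[-20,-23,0,0,0,0],[-25,-28,0,0,0,0],[-28,-32,0,0,0,0],[-31,-35,0,0,0,0],[-33,-38,0,0,0,0],[-33,-38,0,0,0,0],[-33,-38,0,0,0,0]]
  ]
}}

```text
clock: 14.35
tcp_pos: [0.6047, 0.0373, 0.3383]
tcp_rot: [[-0.774, 0.633, 0.002], [-0.003, -0.0, -1.0], [-0.633, -0.774, 0.002]]
wrist_force: [-9.5, -0.7, -5.2]
opening: 0.005
```

Run:
```python
from h import *
st(); f=grab('wrist','w6'); lip(f); lip(grab('top','t6'))
plan((.54,.037,.30,ori(0,50)),(.47,.037,.25,ori(0,60)))
```

```text
t 14.35 grasp [0.6085 0.0373 0.3336] y [ 0.633 -0.    -0.774] z [ 0.002 -1.     0.002] F [-9.5 -0.7 -5.2] open 0.5 J [-0.12 -0.2   1.87  0.11  0.79  1.4 ]
lip pts 11703 [0.3432 0.344  0.3448]
lip pts 621 [0.34   0.3435 0.3474]
[74.3, -17.3, 0.1, -0.0003, 0.0029, 0.0133] rows>= 2
[159.1, -22.8, -0.2, -0.0006, 0.0028, -0.1613] rows>= 4
```

Emit:
{"fn": "jog_arm", "kwargs": {
  "deltas": [
    [[-1,-2,0,0,0,0],[-2,-3,0,0,0,0],[-3,-4,0,0,0,0],[-3,-4,0,0,0,0],[-3,-4,0,0,0,0]]
  ]
}}

```text
clock: 14.95
tcp_pos: [0.6046, 0.0373, 0.3432]
tcp_rot: [[-0.774, 0.633, 0.002], [-0.003, -0.0, -1.0], [-0.633, -0.774, 0.002]]
wrist_force: [-7.6, -0.6, -7.5]
opening: 0.001
```

Run:
```python
from h import *
st(); f=grab('wrist','w7'); lip(f)
plan((.54,.037,.30,ori(0,50)),(.45,.09,.36,ori(15,35)))
```

```text
t 14.95 grasp [0.6084 0.0373 0.3386] y [ 0.633 -0.    -0.774] z [ 0.002 -1.     0.002] F [-7.6 -0.6 -7.5] open 0.1 J [-0.12 -0.2   1.87  0.11  0.8   1.4 ]
lip pts 11715 [0.3481 0.3489 0.3496]
[77.4, -13.4, 0.1, -0.0004, 0.0028, 0.0129] rows>= 2
[110.4, -116.5, -51.7, -0.1925, -0.1759, 0.2734] rows>= 4
```

Emit:
{"fn": "jog_arm", "kwargs": {
  "deltas": [
    [[77,-13,0,0,0,0],[77,-13,0,0,0,0],[77,-13,0,0,0,0],[110,-116,-52,-0.192,-0.176,0.273],[110,-116,-52,-0.192,-0.176,0.273],[110,-116,-52,-0.192,-0.176,0.273],[110,-116,-52,-0.192,-0.176,0.273],[110,-116,-52,-0.192,-0.176,0.273],[110,-116,-52,-0.192,-0.176,0.273],[110,-116,-52,-0.192,-0.176,0.273],[110,-116,-52,-0.192,-0.176,0.273]]
  ],
  "jaw": 80
}}

```text
clock: 16.1
tcp_pos: [0.4488, 0.089, 0.3652]
tcp_rot: [[-0.549, 0.795, 0.259], [-0.149, 0.212, -0.966], [-0.823, -0.569, 0.002]]
wrist_force: [-0.3, -0.1, -0.9]
opening: 0.849
```

```bash
cat >> h.py <<'E'
def jars(n,verbose=1):
    """jar-cap-like round blobs at height ~62 mm (bench) or ~107 mm (cabinet) in picture n"""
    f=load(n); P=cloud(f); im=f['frame'].astype(int); out=[]
    for z0,lo in((.062,0),(.107,1)):
        m=((abs(P[...,2]-z0)<.012)&(P[...,0]>.3)&(P[...,0]<.9)).astype(np.uint8)
        k,l,s,c=cv2.connectedComponentsWithStats(m)
        for i in range(1,k):
            q=P[l==i]; w=np.ptp(q[:,:2],0)
            if 60<s[i][4]<1200 and .035<w.min() and w.max()<.075:
                out.append(((q[:,:2].max(0)+q[:,:2].min(0))/2).round(4).tolist()+[z0,np.median(im[l==i],0).astype(int).tolist()])
    for o in out: print(o)
E
python3 - <<'E'
from h import *
st(); f=grab('wrist','w8'); grab('top','t8'); grab('side','s8'); lip(f); print('top');jars('t8');print('side');jars('s8')
u,v,d=proj(f,[.63,.265,.337]); print(u,v)
u=int(np.clip(u,100,540));v=int(np.clip(v,75,405))
print('crop origin',u-100,v-75); cv2.imwrite('pics/c8.png',cv2.resize(f['frame'][v-75:v+75,u-100:u+100,::-1],None,fx=4,fy=4,interpolation=cv2.INTER_CUBIC))
E
```

```text
t 16.1 grasp [0.4536 0.0903 0.3618] y [ 0.795  0.212 -0.569] z [ 0.259 -0.966  0.002] F [-0.3 -0.1 -0.9] open 79.8 J [-0.34 -0.8   2.29  0.64  0.89  0.76]
lip pts 2832 [0.3483 0.3489 0.3495]
top
[0.5833, 0.4224, 0.062, [171, 169, 156]]
[0.523, -0.047, 0.062, [171, 168, 158]]
[0.514, 0.1209, 0.062, [251, 252, 248]]
[0.489, -0.1982, 0.062, [251, 252, 253]]
[0.4733, -0.3878, 0.062, [252, 253, 253]]
[0.4376, -0.2927, 0.062, [252, 160, 36]]
[0.6635, -0.4275, 0.107, [153, 87, 36]]
[0.5704, -0.5017, 0.107, [166, 176, 174]]
side
[0.6707, 0.2826, 0.062, [83, 105, 97]]
[0.5169, 0.1202, 0.062, [253, 252, 247]]
[0.5277, -0.0473, 0.062, [158, 155, 141]]
[0.4907, -0.2, 0.062, [254, 254, 253]]
[0.4397, -0.2934, 0.062, [254, 162, 57]]
[0.4751, -0.3906, 0.062, [254, 254, 253]]
[0.665, -0.4382, 0.062, [177, 168, 151]]
[0.336, 1.1913, 0.107, [117, 85, 54]]
[0.6675, -0.4305, 0.107, [176, 96, 37]]
[0.5721, -0.5032, 0.107, [193, 204, 198]]
198.48658149065994 119.52772940877196
crop origin 98 44
```

View pics/c8.png

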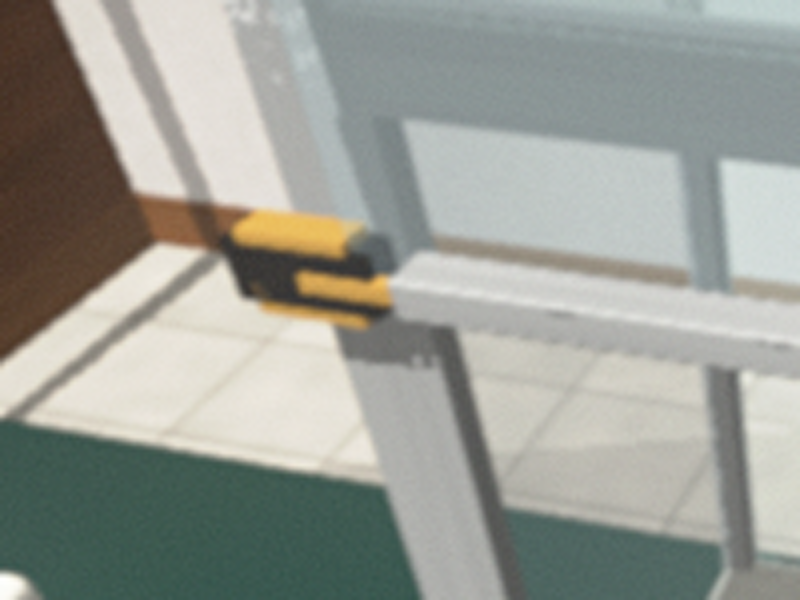

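Run:
```python
from h import *
f=load('w8'); o=-f['R'].T@f['t'];F=foc(f)
for n,u,v,x in (('prong top',385,278,.630),('prong mid',385,291,.630),('prong bot',385,303,.630),('prong mid',310,283,.63),('lip top front',395,283,.619),('lip low front',402,317,.619),('lip low',600,348,.619)):
    w=f['R'].T@np.array([(98+u/4-f['cx'])/F,(44+v/4-f['cy'])/F,1]); print(n,(o+w*(x-o[0])/w[0]).round(4),px(f,98+u/4,44+v/4).round(4))
def j(): pass
# jar j0: pre and grasp
plan((.40,.09,.13,ori(13,40)))
```

```text
prong top [0.63   0.2678 0.3429] [0.6346 0.2712 0.34  ]
prong mid [0.63   0.2689 0.3394] [0.63   0.2689 0.3394]
prong bot [0.63   0.2699 0.3361] [0.6302 0.27   0.3359]
prong mid [0.63   0.2897 0.3385] [0.6299 0.2896 0.3386]
lip top front [0.619  0.2572 0.3489] [0.6193 0.2575 0.3487]
lip low front [0.619  0.2581 0.3401] [0.6194 0.2584 0.3398]
lip low [0.619  0.2075 0.3398] [0.78   0.2951 0.233 ]
[219.2, 89.3, -14.1, 0.0263, 0.0227, -0.0936] rows>= 5
```

```bash
cat > kin.py <<'E'
import numpy as np
from scipy.optimize import least_squares
# grasp, ydir, j1,j2,j3
D=[((.1867,-.5433,.2236),(0,0,-1),-1.391,.207,1.542),((.3503,-.3514,.3005),(.353,-.355,-.866),-1.05,-.38,2.01),((.5529,.0491,.3278),(.986,.019,-.163),-.19,-.38,2.46),
((.569,.0361,.2004),(.707,.001,-.707),-.15,-.17,2.19),((.6096,.0368,.0424),(.708,.001,-.706),-.13,.29,2.17),((.6098,.0361,.3181),(.71,0,-.704),-.13,-.23,1.98),
((.6169,.0364,.1678),(.647,0,-.763),-.12,.02,2.06),((.6102,.037,.314),(.637,.001,-.771),-.12,-.18,1.9),((.5164,.1919,.2303),(.828,.023,-.56),.36,-.22,2.28),
((.6087,.0382,.2848),(.637,0,-.771),-.12,-.16,1.95),((.6084,.0373,.3386),(.633,0,-.774),-.12,-.2,1.87),((.4536,.0903,.3618),(.795,.212,-.569),-.34,-.8,2.29)]
def fk(p,j1,j2,j3):
    a1,L1,L2,h,e,d,off=p; r=a1+L1*np.sin(j2)+L2*np.sin(j2+j3+off); z=h+L1*np.cos(j2)+L2*np.cos(j2+j3+off)
    return np.array([r*np.cos(j1)-e*np.sin(j1),r*np.sin(j1)+e*np.cos(j1),z])
def res(p): return np.concatenate([fk(p,*q[2:])-(np.array(q[0])-p[5]*np.array(q[1])) for q in D])
s=least_squares(res,[0,.4,.35,.3,.1,.25,0]); p=s.x
def ik(g,y):
    wc=np.array(g)-p[5]*np.array(y)
    s2=min((least_squares(lambda q:fk(p,*q)-wc,[np.arctan2(wc[1],wc[0])-.2,x0,2.0]) for x0 in(-.3,.3)),key=lambda t:t.cost)
    j1,j2,j3=s2.x; a=j2+j3
    f=np.array([np.sin(a)*np.cos(j1),np.sin(a)*np.sin(j1),np.cos(a)])  # forearm dir
    return s2.x.round(2),round(s2.cost**.5,4),'j5~',round(float(np.arccos(np.clip(f@y,-1,1))),2),'pitch diff',round(float(-np.arcsin(y[2])+np.pi/2-a),2)
if __name__=='__main__':
    from h import ori
    print(p.round(3),np.abs(s.fun).max().round(4))
    for q in D[:4]: print(ik(q[0],np.array(q[1])))
    for n,g in dict(j0=(.515,.12,.036),j1=(.525,-.047,.036),j2=(.49,-.199,.036),j3=(.474,-.389,.036),pl1=(.714,.17,.083),pl2=(.714,-.04,.083),pl3=(.714,-.145,.083),mid=(.6,.0,.15)).items():
        az=np.degrees(np.arctan2(g[1],g[0]))
        for t in (30,40,50,60): print(n,t,*ik(g,ori(az,t)[:,1]))
E
python3 kin.py
```

```text
[-0.002  0.458  0.509  0.282  0.086  0.325  0.184] 0.0023
(array([-1.39,  0.21,  1.54]), np.float64(0.0), 'j5~', 1.39, 'pitch diff', 1.39)
(array([-1.05, -0.38,  2.01]), np.float64(0.0), 'j5~', 1.0, 'pitch diff', 0.98)
(array([-0.19, -0.38,  2.46]), np.float64(0.0), 'j5~', 0.4, 'pitch diff', -0.35)
(array([-0.15, -0.17,  2.19]), np.float64(0.0), 'j5~', 0.35, 'pitch diff', 0.33)
j0 30 [-0.12  0.4   2.45] 0.0 j5~ 0.77 pitch diff -0.75
j0 40 [-0.08  0.23  2.4 ] 0.0 j5~ 0.41 pitch diff -0.36
j0 50 [-0.04  0.15  2.31] 0.0 j5~ 0.17 pitch diff -0.02
j0 60 [-0.01  0.15  2.2 ] 0.0 j5~ 0.31 pitch diff 0.27
j1 30 [-0.45  0.39  2.45] 0.0 j5~ 0.78 pitch diff -0.75
j1 40 [-0.4   0.23  2.4 ] 0.0 j5~ 0.41 pitch diff -0.36
j1 50 [-0.36  0.15  2.32] 0.0 j5~ 0.17 pitch diff -0.02
j1 60 [-0.33  0.14  2.21] 0.0 j5~ 0.31 pitch diff 0.27
j2 30 [-0.74  0.4   2.45] 0.0 j5~ 0.77 pitch diff -0.75
j2 40 [-0.7   0.23  2.4 ] 0.0 j5~ 0.41 pitch diff -0.36
j2 50 [-0.66  0.15  2.31] 0.0 j5~ 0.17 pitch diff -0.02
j2 60 [-0.62  0.15  2.2 ] 0.0 j5~ 0.31 pitch diff 0.27
j3 30 [-0.95  0.46  2.26] 0.0 j5~ 0.64 pitch diff 
[... 359 characters left out ...]
0 j5~ 0.52 pitch diff 0.51
pl2 30 [-0.25  0.43  2.04] 0.0 j5~ 0.41 pitch diff -0.38
pl2 40 [-0.24  0.37  1.97] 0.0 j5~ 0.16 pitch diff -0.07
pl2 50 [-0.23  0.36  1.87] 0.0 j5~ 0.25 pitch diff 0.22
pl2 60 [-0.21  0.38  1.74] 0.0 j5~ 0.51 pitch diff 0.49
pl3 30 [-0.39  0.45  2.01] 0.0 j5~ 0.4 pitch diff -0.37
pl3 40 [-0.38  0.39  1.94] 0.0 j5~ 0.15 pitch diff -0.06
pl3 50 [-0.37  0.38  1.83] 0.0 j5~ 0.26 pitch diff 0.23
pl3 60 [-0.35  0.41  1.71] 0.0 j5~ 0.52 pitch diff 0.51
mid 30 [-0.27  0.07  2.31] 0.0 j5~ 0.35 pitch diff -0.28
mid 40 [-0.25  0.01  2.22] 0.0 j5~ 0.2 pitch diff 0.04
mid 50 [-0.22  0.01  2.11] 0.0 j5~ 0.36 pitch diff 0.32
mid 60 [-0.2   0.05  1.98] 0.0 j5~ 0.6 pitch diff 0.58
```

```bash
cat >> h.py <<'E'
def pick(x,y,phi,tau=43,z=.04):
    R=ori(phi,tau); b=.11*R[:,1]; plan((x-b[0],y-b[1],z-b[2],R),(x,y,z,R))
    from kin import ik; print(*ik((x,y,z),R[:,1]))
E
python3 - <<'E'
from h import *
pick(.515,.1205,20)
from kin import ik
for y in(.18,.085,-.01,-.105): print(ik((.72,y,.085),ori(15,43)[:,1]),ik((.56,y,.15),ori(15,43)[:,1]))
for a in((.525,-.047,15),(.49,-.199,5),(.474,-.389,10)): print(ik((a[0],a[1],.04),ori(a[2],43)[:,1]))
E
```

```text
[209.1, 129.8, -6.3, -0.0696, -0.0532, -0.1457] rows>= 5
[225.3, 238.4, -13.5, -0.0696, -0.0532, -0.1457] rows>= 7
[-0.16  0.19  2.37] 0.0 j5~ 0.4 pitch diff -0.24
(array([0.07, 0.4 , 1.88]), np.float64(0.0), 'j5~', 0.15, 'pitch diff', 0.04) (array([ 0.1 , -0.02,  2.22]), np.float64(0.0), 'j5~', 0.18, 'pitch diff', 0.13)
(array([-0.13,  0.38,  1.91]), np.float64(0.0), 'j5~', 0.29, 'pitch diff', 0.03) (array([-0.19, -0.07,  2.26]), np.float64(0.0), 'j5~', 0.37, 'pitch diff', 0.13)
(array([-0.32,  0.39,  1.9 ]), np.float64(0.0), 'j5~', 0.43, 'pitch diff', 0.03) (array([-0.47, -0.05,  2.24]), np.float64(0.0), 'j5~', 0.57, 'pitch diff', 0.13)
(array([-0.49,  0.42,  1.84]), np.float64(0.0), 'j5~', 0.56, 'pitch diff', 0.05) (array([-0.7 ,  0.02,  2.17]), np.float64(0.0), 'j5~', 0.74, 'pitch diff', 0.13)
(array([-0.63,  0.22,  2.32]), np.float64(0.0), 'j5~', 0.6, 'pitch diff', -0.22)
(array([-0.97,  0.25,  2.28]), np.float64(0.0), 'j5~', 0.7, 'pitch diff', -0.21)
(array([-1.24,  0.48,  1.91]), np.float64(0.0), 'j5~', 0.96, 'pitch diff', -0.06)
```

Emit:
{"fn": "jog_arm", "kwargs": {
  "deltas": [
    [[209,130,-6,-0.07,-0.053,-0.146],[209,130,-6,-0.07,-0.053,-0.146],[209,130,-6,-0.07,-0.053,-0.146],[209,130,-6,-0.07,-0.053,-0.146],[209,130,-6,-0.07,-0.053,-0.146],[209,130,-6,-0.07,-0.053,-0.146],[209,130,-6,-0.07,-0.053,-0.146],[209,130,-6,-0.07,-0.053,-0.146],[213,157,-8,-0.07,-0.053,-0.146],[217,184,-10,-0.07,-0.053,-0.146],[221,211,-12,-0.07,-0.053,-0.146],[225,238,-13,-0.07,-0.053,-0.146],[225,238,-13,-0.07,-0.053,-0.146],[225,238,-13,-0.07,-0.053,-0.146]]
  ],
  "jaw": 80
}}

```text
clock: 17.65
tcp_pos: [0.5117, 0.1183, 0.0463]
tcp_rot: [[-0.639, 0.689, 0.343], [-0.234, 0.25, -0.939], [-0.733, -0.68, 0.001]]
wrist_force: [0.5, 0.1, -0.3]
opening: 0.853
```

Run:
```python
from h import *
st(); f=grab('wrist','w9')
plan((.515,.1205,.04,ori(20,43)))
```

```text
t 17.65 grasp [0.5158 0.1198 0.0422] y [ 0.689  0.25  -0.68 ] z [ 0.343 -0.939  0.001] F [ 0.5  0.1 -0.3] open 80.2 J [-0.16  0.19  2.37  1.98  0.4  -0.81]
[2.4, 1.6, -1.1, -0.0011, 0.0019, -0.0038] rows>= 1
```

View pics/w9.png

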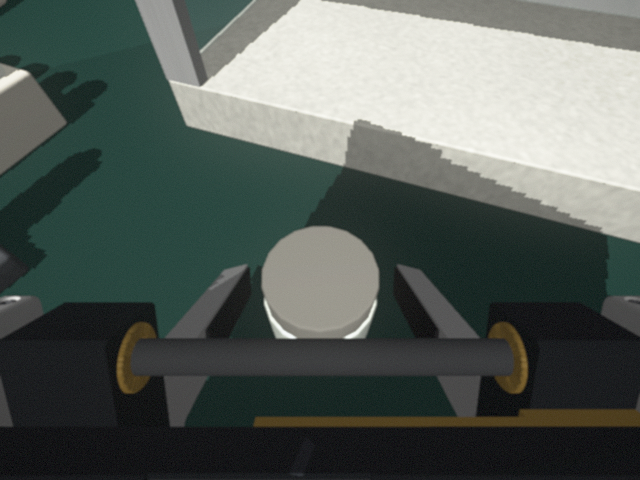

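Emit:
{"fn": "jog_arm", "kwargs": {
  "deltas": [
    [[2,1,-1,0,0,0],[2,1,-1,0,0,0],[2,1,-1,0,0,0],[2,1,-1,0,0,0],[2,1,-1,0,0,0],[2,1,-1,0,0,0],[-11,-11,-1,0,0,0],[-24,-24,-1,0,0,0],[-38,-36,-1,0,0,0],[-51,-48,-1,0,0,0],[-51,-48,-1,0,0,0]]
  ],
  "jaw": 40,
  "newtons": 20
}}

```text
clock: 18.8
tcp_pos: [0.5117, 0.1188, 0.1178]
tcp_rot: [[-0.636, 0.692, 0.343], [-0.235, 0.249, -0.939], [-0.735, -0.678, 0.004]]
wrist_force: [0.3, 0.7, -0.7]
opening: 0.613
```

```bash
cat >> h.py <<'E'
def place(x,y,phi,dz=0,tau=43):
    """pre, enter high, lower, release-retreat (grasp height .041+dz over the jar base)"""
    R=ori(phi,tau); z=.045+.041+dz
    e=R[:,1].copy(); e[2]=0; e/=np.linalg.norm(e)
    plan((x-.19*e[0],y-.19*e[1],z+.025,R),(x,y,z+.025,R),(x,y,z+.002,R),(x-.03*R[0,1],y-.03*R[1,1],z+.03*abs(R[2,1]),R),(x-.2*e[0],y-.2*e[1],z+.06,R))
E
python3 - <<'E'
from h import *
st(); place(.72,.18,25)
E
```

```text
t 18.8 grasp [0.5158 0.1203 0.1137] y [ 0.692  0.249 -0.678] z [ 0.343 -0.939  0.004] F [ 0.3  0.7 -0.7] open 57.6 J [-0.16 -0.06  2.36  1.37  0.37 -0.15]
[-13.6, 18.8, 30.7, -0.0663, -0.0559, -0.0053] rows>= 1
[-141.9, 157.9, 14.2, -0.0663, -0.0559, -0.0053] rows>= 5
[-125.0, 173.5, 14.1, -0.0663, -0.0559, -0.0053] rows>= 5
[-123.8, 145.0, 16.1, -0.0663, -0.0559, -0.0053] rows>= 4
[-32.5, -12.2, 31.7, -0.0663, -0.0559, -0.0053] rows>= 1
```

Emit:
{"fn": "jog_arm", "kwargs": {
  "deltas": [
    [[-14,19,31,-0.066,-0.056,-0.005],[-14,19,31,-0.066,-0.056,-0.005],[-14,19,31,-0.066,-0.056,-0.005],[-35,42,28,-0.066,-0.056,-0.005],[-57,65,25,-0.066,-0.056,-0.005],[-78,88,22,-0.066,-0.056,-0.005],[-99,112,20,-0.066,-0.056,-0.005],[-120,135,17,-0.066,-0.056,-0.005],[-142,158,14,-0.066,-0.056,-0.005],[-142,158,14,-0.066,-0.056,-0.005],[-142,158,14,-0.066,-0.056,-0.005],[-137,163,14,-0.066,-0.056,-0.005],[-131,168,14,-0.066,-0.056,-0.005],[-125,173,14,-0.066,-0.056,-0.005],[-125,173,14,-0.066,-0.056,-0.005],[-125,173,14,-0.066,-0.056,-0.005]]
  ]
}}

```text
clock: 20.4
tcp_pos: [0.7124, 0.1781, 0.088]
tcp_rot: [[-0.624, 0.658, 0.422], [-0.286, 0.31, -0.907], [-0.728, -0.686, -0.005]]
wrist_force: [0.4, 0.4, -1.6]
opening: 0.606
```

Run:
```python
from h import *
st(); R=ori(25,43); plan((.72,.18,.086,R),(.72,.18,.088,R),(.72-.2*np.cos(np.radians(25)),.18-.2*np.sin(np.radians(25)),.125,R))
f=grab('wrist','w10')
```

```text
t 20.4 grasp [0.7163 0.18   0.0838] y [ 0.658  0.31  -0.686] z [ 0.422 -0.907 -0.005] F [ 0.4  0.4 -1.6] open 57.0 J [-0.01  0.41  1.86  1.26  0.34  0.01]
[-3.8, 0.9, 1.5, 0.0024, -0.0041, 0.0056] rows>= 1
[-5.3, -0.4, 1.5, 0.0024, -0.0041, 0.0056] rows>= 1
[105.0, -171.3, 1.6, 0.0024, -0.0041, 0.0056] rows>= 5
```

View pics/w10.png

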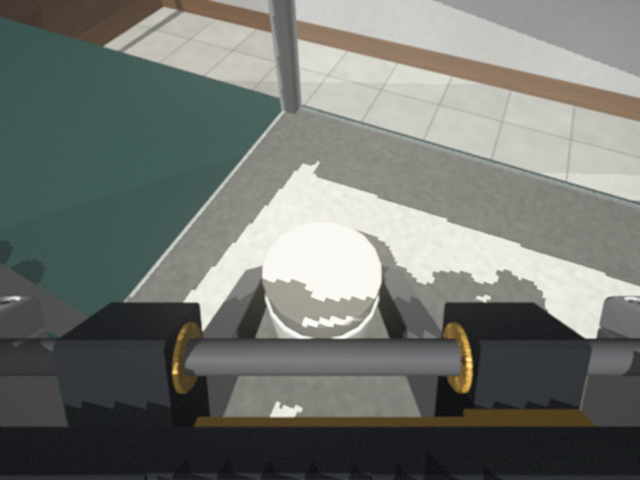

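Emit:
{"fn": "jog_arm", "kwargs": {
  "deltas": [
    [[0,0,0,0,0,0],[0,0,0,0,0,0],[0,0,0,0,0,0],[0,0,0,0,0,0],[18,-28,0,0,0,0],[36,-57,0,0,0,0],[54,-86,0,0,0,0],[72,-114,0,0,0,0],[90,-142,0,0,0,0],[105,-171,1,0,0,0],[105,-171,1,0,0,0]]
  ],
  "jaw": 74
}}

```text
clock: 21.55
tcp_pos: [0.5343, 0.0935, 0.1295]
tcp_rot: [[-0.623, 0.66, 0.42], [-0.286, 0.308, -0.907], [-0.729, -0.685, -0.003]]
wrist_force: [0.5, -0.4, -0.0]
opening: 0.787
```

Run:
```python
from h import *
st(); grab('top','t10'); grab('side','s10'); print('top');jars('t10');print('side');jars('s10'); pick(.525,-.047,15)
```

```text
t 21.55 grasp [0.5382 0.0954 0.1253] y [ 0.66   0.308 -0.685] z [ 0.42  -0.907 -0.003] F [ 0.5 -0.4 -0. ] open 73.9 J [-0.28 -0.02  2.29  1.22  0.54 -0.13]
top
[0.5652, 0.4925, 0.062, [170, 168, 158]]
[0.5238, -0.0473, 0.062, [170, 168, 157]]
[0.489, -0.198, 0.062, [251, 252, 253]]
[0.4731, -0.3872, 0.062, [252, 252, 253]]
[0.4374, -0.2929, 0.062, [252, 159, 36]]
[0.6619, -0.4258, 0.107, [153, 91, 37]]
[0.5697, -0.5018, 0.107, [166, 177, 175]]
side
[0.6707, 0.2806, 0.062, [78, 102, 94]]
[0.5273, -0.0467, 0.062, [155, 151, 138]]
[0.491, -0.1981, 0.062, [253, 254, 252]]
[0.4396, -0.2928, 0.062, [253, 159, 56]]
[0.475, -0.3895, 0.062, [254, 254, 253]]
[0.6651, -0.4396, 0.062, [172, 164, 147]]
[0.4076, 0.5961, 0.107, [32, 29, 27]]
[0.4518, 0.3643, 0.107, [33, 31, 30]]
[0.6666, -0.4305, 0.107, [173, 94, 36]]
[0.5722, -0.5024, 0.107, [187, 198, 193]]
[112.9, -104.7, 108.1, 0.1274, 0.1156, 0.0026] rows>= 4
[113.5, 4.4, 122.1, 0.1274, 0.1156, 0.0026] rows>= 4
[-0.63  0.22  2.32] 0.0 j5~ 0.6 pitch diff -0.22
```

Emit:
{"fn": "jog_arm", "kwargs": {
  "deltas": [
    [[113,-105,108,0.127,0.116,0.003],[113,-105,108,0.127,0.116,0.003],[113,-105,108,0.127,0.116,0.003],[113,-105,108,0.127,0.116,0.003],[113,-105,108,0.127,0.116,0.003],[113,-105,108,0.127,0.116,0.003],[113,-77,112,0.127,0.116,0.003],[113,-50,115,0.127,0.116,0.003],[113,-23,119,0.127,0.116,0.003],[113,4,122,0.127,0.116,0.003],[113,4,122,0.127,0.116,0.003],[113,4,122,0.127,0.116,0.003],[113,4,122,0.127,0.116,0.003]]
  ],
  "jaw": 80
}}

```text
clock: 22.95
tcp_pos: [0.5203, -0.0461, 0.0444]
tcp_rot: [[-0.659, 0.705, 0.263], [-0.179, 0.193, -0.965], [-0.731, -0.683, -0.001]]
wrist_force: [0.7, 1.1, 0.3]
opening: 0.849
```

```bash
python3 -c "
from h import *
st(); plan((.525,-.047,.041,ori(15,43)))"
```

```text
t 22.95 grasp [ 0.5245 -0.0449  0.0403] y [ 0.705  0.193 -0.683] z [ 0.263 -0.965 -0.001] F [0.7 1.1 0.3] open 79.9 J [-0.62  0.22  2.32  1.56  0.6  -0.69]
[-0.4, -0.5, 2.1, 0.0037, 0.0021, 0.0009] rows>= 1
```

Emit:
{"fn": "jog_arm", "kwargs": {
  "deltas": [
    [[0,0,0,0,0,0],[0,0,0,0,0,0],[0,0,0,0,0,0],[0,0,0,0,0,0],[0,0,0,0,0,0],[0,0,0,0,0,0],[-13,-12,0,0,0,0],[-27,-25,0,0,0,0],[-41,-38,0,0,0,0],[-55,-51,0,0,0,0],[-55,-51,0,0,0,0]]
  ],
  "jaw": 40,
  "newtons": 20
}}

```text
clock: 24.05
tcp_pos: [0.5217, -0.0485, 0.1212]
tcp_rot: [[-0.657, 0.708, 0.26], [-0.179, 0.189, -0.966], [-0.733, -0.681, 0.003]]
wrist_force: [0.4, -1.6, -2.8]
opening: 0.614
```

```bash
python3 -c "
from h import *
st(); place(.72,.085,18)"
```

```text
t 24.05 grasp [ 0.5259 -0.0474  0.1171] y [ 0.708  0.189 -0.681] z [ 0.26  -0.966  0.003] F [ 0.4 -1.6 -2.8] open 57.8 J [-0.62 -0.02  2.31  1.22  0.65 -0.27]
[-17.5, 27.5, -67.4, -0.0394, -0.0324, -0.0016] rows>= 2
[-146.7, 166.5, -77.1, -0.0394, -0.0324, -0.0016] rows>= 5
[-129.9, 182.1, -77.2, -0.0394, -0.0324, -0.0016] rows>= 5
[-128.5, 153.5, -76.0, -0.0394, -0.0324, -0.0016] rows>= 5
[-36.4, -3.6, -66.8, -0.0394, -0.0324, -0.0016] rows>= 2
```

Emit:
{"fn": "jog_arm", "kwargs": {
  "deltas": [
    [[-17,27,-67,-0.039,-0.032,-0.002],[-17,27,-67,-0.039,-0.032,-0.002],[-17,27,-67,-0.039,-0.032,-0.002],[-17,27,-67,-0.039,-0.032,-0.002],[-39,50,-69,-0.039,-0.032,-0.002],[-60,73,-70,-0.039,-0.032,-0.002],[-82,97,-72,-0.039,-0.032,-0.002],[-104,120,-74,-0.039,-0.032,-0.002],[-125,143,-75,-0.039,-0.032,-0.002],[-147,166,-77,-0.039,-0.032,-0.002],[-147,166,-77,-0.039,-0.032,-0.002],[-147,166,-77,-0.039,-0.032,-0.002],[-141,172,-77,-0.039,-0.032,-0.002],[-135,177,-77,-0.039,-0.032,-0.002],[-130,182,-77,-0.039,-0.032,-0.002],[-130,182,-77,-0.039,-0.032,-0.002],[-130,182,-77,-0.039,-0.032,-0.002]]
  ]
}}

```text
clock: 25.75
tcp_pos: [0.7134, 0.0836, 0.0888]
tcp_rot: [[-0.654, 0.692, 0.307], [-0.207, 0.227, -0.952], [-0.728, -0.685, -0.005]]
wrist_force: [-0.4, 0.2, -2.8]
opening: 0.614
```

```bash
python3 -c "
from h import *
st()"
```

```text
t 25.75 grasp [0.7175 0.0849 0.0847] y [ 0.692  0.227 -0.685] z [ 0.307 -0.952 -0.005] F [-0.4  0.2 -2.8] open 57.7 J [-0.15  0.39  1.9   1.3   0.35 -0.04]
```

Emit:
{"fn": "jog_arm", "kwargs": {
  "deltas": [
    [[0,0,0,0,0,0],[0,0,0,0,0,0],[0,0,0,0,0,0],[0,0,0,0,0,0],[18,-28,0,0,0,0],[36,-57,0,0,0,0],[54,-86,0,0,0,0],[72,-114,0,0,0,0],[90,-142,0,0,0,0],[105,-171,0,0,0,0],[105,-171,0,0,0,0]]
  ],
  "jaw": 74
}}

```text
clock: 26.85
tcp_pos: [0.5255, 0.0234, 0.1302]
tcp_rot: [[-0.652, 0.693, 0.307], [-0.207, 0.227, -0.952], [-0.729, -0.684, -0.004]]
wrist_force: [0.1, -0.4, 1.1]
opening: 0.787
```

Run:
```python
from h import *
st(); grab('top','t11'); grab('side','s11'); grab('wrist','w11'); print('top');jars('t11');print('side');jars('s11'); print('wrist'); jars('w11'); pick(.49,-.199,8)
```

```text
t 26.85 grasp [0.5297 0.0248 0.1261] y [ 0.693  0.227 -0.684] z [ 0.307 -0.952 -0.004] F [ 0.1 -0.4  1.1] open 74.0 J [-0.44 -0.06  2.32  1.2   0.56 -0.14]
top
[0.5661, -0.4901, 0.062, [137, 133, 123]]
[0.5463, 0.435, 0.062, [255, 255, 251]]
[0.4888, -0.1977, 0.062, [251, 252, 253]]
[0.4733, -0.3891, 0.062, [252, 252, 253]]
[0.4373, -0.2934, 0.062, [252, 159, 36]]
[0.6654, -0.4268, 0.107, [151, 89, 35]]
[0.5703, -0.5021, 0.107, [163, 174, 169]]
side
[0.4906, -0.198, 0.062, [253, 254, 252]]
[0.4397, -0.2935, 0.062, [253, 159, 56]]
[0.4751, -0.3894, 0.062, [254, 254, 253]]
[0.6645, -0.4387, 0.062, [173, 165, 147]]
[0.4061, 0.5942, 0.107, [36, 29, 27]]
[0.4525, 0.3631, 0.107, [52, 56, 55]]
[0.6674, -0.4298, 0.107, [173, 94, 36]]
[0.5724, -0.5021, 0.107, [187, 198, 192]]
wrist
[0.7104, 0.1804, 0.062, [179, 183, 172]]
[137.1, -130.3, 185.1, 0.1292, 0.1157, 0.0021] rows>= 6
[137.7, -21.2, 199.2, 0.1292, 0.1157, 0.0021] rows>= 5
[-0.99  0.27  2.25] 0.0 j5~ 0.74 pitch diff -0.2
```

```bash
python3 -c "
from h import *
pick(.49,-.198,-8,z=.041)"
```

```text
[131.2, -125.4, 161.7, 0.3332, 0.3064, 0.0026] rows>= 5
[136.5, -21.4, 197.1, 0.3332, 0.3064, 0.0026] rows>= 5
[-0.86  0.2   2.35] 0.0 j5~ 0.51 pitch diff -0.23
```

Emit:
{"fn": "jog_arm", "kwargs": {
  "deltas": [
    [[131,-125,162,0.333,0.306,0.003],[131,-125,162,0.333,0.306,0.003],[131,-125,162,0.333,0.306,0.003],[131,-125,162,0.333,0.306,0.003],[131,-125,162,0.333,0.306,0.003],[131,-125,162,0.333,0.306,0.003],[131,-125,162,0.333,0.306,0.003],[131,-125,162,0.333,0.306,0.003],[132,-99,171,0.333,0.306,0.003],[133,-73,180,0.333,0.306,0.003],[135,-47,188,0.333,0.306,0.003],[136,-21,197,0.333,0.306,0.003],[136,-21,197,0.333,0.306,0.003],[136,-21,197,0.333,0.306,0.003],[136,-21,197,0.333,0.306,0.003]]
  ],
  "jaw": 80
}}

```text
clock: 28.5
tcp_pos: [0.4856, -0.1948, 0.045]
tcp_rot: [[-0.676, 0.724, -0.135], [0.092, -0.099, -0.991], [-0.731, -0.683, 0.0]]
wrist_force: [0.3, 0.3, 0.5]
opening: 0.848
```

```bash
python3 -c "
from h import *
st(); plan((.49,-.198,.041,ori(-8,43)))"
```

```text
t 28.5 grasp [ 0.49   -0.1954  0.0409] y [ 0.724 -0.099 -0.683] z [-0.135 -0.991  0.   ] F [0.3 0.3 0.5] open 79.7 J [-0.86  0.2   2.35  1.73  0.51 -0.72]
[-0.4, 0.2, 2.6, 0.0032, 0.0031, 0.0008] rows>= 1
```

Emit:
{"fn": "jog_arm", "kwargs": {
  "deltas": [
    [[0,0,0,0,0,0],[0,0,0,0,0,0],[0,0,0,0,0,0],[0,0,0,0,0,0],[0,0,0,0,0,0],[0,0,0,0,0,0],[-13,-12,0,0,0,0],[-27,-25,0,0,0,0],[-41,-38,0,0,0,0],[-55,-51,0,0,0,0],[-55,-51,0,0,0,0]]
  ],
  "jaw": 40,
  "newtons": 20
}}

```text
clock: 29.6
tcp_pos: [0.4865, -0.1982, 0.1221]
tcp_rot: [[-0.674, 0.726, -0.138], [0.091, -0.104, -0.99], [-0.733, -0.68, 0.004]]
wrist_force: [0.5, -0.0, -1.2]
opening: 0.61
```

```bash
python3 -c "
from h import *
st(); place(.72,-.01,12)"
```

```text
t 29.6 grasp [ 0.4909 -0.1988  0.118 ] y [ 0.726 -0.104 -0.68 ] z [-0.138 -0.99   0.004] F [ 0.5 -0.  -1.2] open 57.3 J [-0.86 -0.05  2.34  1.27  0.53 -0.2 ]
[-10.6, 20.8, -152.4, -0.2576, -0.2341, -0.0022] rows>= 4
[-132.2, 151.6, -217.2, -0.2576, -0.2341, -0.0022] rows>= 6
[-115.4, 167.3, -217.3, -0.2576, -0.2341, -0.0022] rows>= 6
[-114.9, 139.6, -209.7, -0.2576, -0.2341, -0.0022] rows>= 6
[-29.9, -9.9, -148.8, -0.2576, -0.2341, -0.0022] rows>= 4
```

Emit:
{"fn": "jog_arm", "kwargs": {
  "deltas": [
    [[-11,21,-152,-0.258,-0.234,-0.002],[-11,21,-152,-0.258,-0.234,-0.002],[-11,21,-152,-0.258,-0.234,-0.002],[-11,21,-152,-0.258,-0.234,-0.002],[-11,21,-152,-0.258,-0.234,-0.002],[-11,21,-152,-0.258,-0.234,-0.002],[-31,43,-163,-0.258,-0.234,-0.002],[-51,64,-174,-0.258,-0.234,-0.002],[-71,86,-185,-0.258,-0.234,-0.002],[-92,108,-196,-0.258,-0.234,-0.002],[-112,130,-206,-0.258,-0.234,-0.002],[-132,152,-217,-0.258,-0.234,-0.002],[-132,152,-217,-0.258,-0.234,-0.002],[-132,152,-217,-0.258,-0.234,-0.002],[-126,157,-217,-0.258,-0.234,-0.002],[-121,162,-217,-0.258,-0.234,-0.002],[-115,167,-217,-0.258,-0.234,-0.002],[-115,167,-217,-0.258,-0.234,-0.002],[-115,167,-217,-0.258,-0.234,-0.002]]
  ]
}}

```text
clock: 31.5
tcp_pos: [0.713, -0.0109, 0.089]
tcp_rot: [[-0.671, 0.713, 0.206], [-0.137, 0.154, -0.979], [-0.729, -0.684, -0.006]]
wrist_force: [-1.0, -1.0, -0.2]
opening: 0.611
```

```bash
python3 -c "
from h import *
st()"
```

```text
t 31.5 grasp [ 0.7173 -0.0099  0.0849] y [ 0.713  0.154 -0.684] z [ 0.206 -0.979 -0.006] F [-1.  -1.  -0.2] open 57.4 J [-0.3   0.38  1.91  1.3   0.38 -0.07]
```

Emit:
{"fn": "jog_arm", "kwargs": {
  "deltas": [
    [[0,0,0,0,0,0],[0,0,0,0,0,0],[0,0,0,0,0,0],[0,0,0,0,0,0],[18,-28,0,0,0,0],[36,-57,0,0,0,0],[54,-86,0,0,0,0],[72,-114,0,0,0,0],[90,-142,0,0,0,0],[105,-171,0,0,0,0],[105,-171,0,0,0,0]]
  ],
  "jaw": 74
}}

```text
clock: 32.6
tcp_pos: [0.5198, -0.0508, 0.1298]
tcp_rot: [[-0.67, 0.713, 0.206], [-0.137, 0.154, -0.978], [-0.73, -0.684, -0.005]]
wrist_force: [-0.5, 0.4, -0.6]
opening: 0.785
```

Run:
```python
from h import *
st(); grab('top','t12'); grab('side','s12'); grab('wrist','w12'); print('top');jars('t12');print('side');jars('s12'); print('wrist'); jars('w12')
R=ori(8,46); b=.11*R[:,1]; x,y,z=.474,-.389,.042
plan((x-b[0],y-b[1],z-b[2]+.05,R),(x-b[0],y-b[1],z-b[2],R),(x,y,z,R))
from kin import ik; print(ik((x,y,z),R[:,1]),ik((x-b[0],y-b[1],z-b[2]),R[:,1]))
```

```text
t 32.6 grasp [ 0.524  -0.0499  0.1257] y [ 0.713  0.154 -0.684] z [ 0.206 -0.978 -0.005] F [-0.5  0.4 -0.6] open 73.8 J [-0.61 -0.06  2.32  1.19  0.61 -0.18]
top
[0.7394, 0.6556, 0.062, [252, 253, 253]]
[0.5659, -0.4895, 0.062, [131, 126, 117]]
[0.4731, -0.388, 0.062, [252, 252, 253]]
[0.4372, -0.293, 0.062, [252, 159, 32]]
[0.6648, -0.4265, 0.107, [150, 87, 36]]
[0.57, -0.5021, 0.107, [164, 173, 172]]
side
[0.6708, 0.2824, 0.062, [78, 102, 94]]
[0.4398, -0.2933, 0.062, [253, 159, 54]]
[0.4752, -0.3898, 0.062, [254, 254, 253]]
[0.6656, -0.4397, 0.062, [171, 162, 144]]
[0.4084, 0.5923, 0.107, [32, 28, 27]]
[0.6682, -0.4303, 0.107, [172, 93, 36]]
[0.5724, -0.5022, 0.107, [189, 201, 195]]
wrist
[0.7107, 0.0856, 0.062, [182, 186, 176]]
[101.2, -176.6, 314.6, 0.0529, 0.0453, -0.0511] rows>= 8
[137.8, -142.5, 314.8, 0.0529, 0.0453, -0.0511] rows>= 8
[143.5, -32.8, 320.5, 0.0529, 0.0453, -0.0511] rows>= 8
(array([-1.21,  0.44,  1.91]), np.float64(0.0), 'j5~', 0.91, 'pitch diff', 0.02) (array([-1.37,  0.24,  1.96]), np.float64(0.0), 'j5~', 1.09, 'pitch diff', 0.17)
```

Run:
```python
from h import *
P=cloud(load('t8')).reshape(-1,3)
for x0 in np.arange(.2,.56,.06):
    row=[]
    for y0 in np.arange(-.66,-.42,.04):
        q=P[(P[:,0]>=x0)&(P[:,0]<x0+.06)&(P[:,1]>=y0)&(P[:,1]<y0+.04)]; row.append(round(float(np.percentile(q[:,2],98)),2) if len(q) else None)
    print(round(x0,2),row)
```

```text
0.2 [0.01, 0.02, 0.01, 0.01, 0.01, 0.01, 0.01]
0.26 [0.04, 0.04, 0.41, 0.01, 0.01, 0.01, 0.01]
0.32 [0.36, 0.41, 0.42, 0.39, 0.01, 0.01, 0.01]
0.38 [0.36, 0.38, 0.42, 0.41, 0.01, 0.01, 0.01]
0.44 [0.35, 0.04, 0.04, 0.04, 0.01, 0.01, 0.07]
0.5 [0.04, 0.04, 0.01, 0.17, 0.15, 0.01, 0.01]
0.56 [0.01, 0.01, 0.01, 0.18, 0.17, 0.01, 0.01]
```

Run:
```python
from h import *
R=ori(-3,46); b=.11*R[:,1]; x,y,z=.474,-.389,.042
plan((x-b[0],y-b[1],z-b[2]+.03,R),(x-b[0],y-b[1],z-b[2],R),(x,y,z,R))
from kin import ik; print(ik((x,y,z),R[:,1]),ik((x-b[0],y-b[1],z-b[2]),R[:,1]))
```

```text
[114.2, -161.1, 299.5, 0.1897, 0.18, -0.0504] rows>= 8
[136.1, -140.6, 299.6, 0.1897, 0.18, -0.0504] rows>= 8
[143.4, -32.7, 319.7, 0.1897, 0.18, -0.0504] rows>= 8
(array([-1.18,  0.39,  2.01]), np.float64(0.0), 'j5~', 0.75, 'pitch diff', -0.02) (array([-1.35,  0.14,  2.09]), np.float64(0.0), 'j5~', 0.94, 'pitch diff', 0.14)
```

Emit:
{"fn": "jog_arm", "kwargs": {
  "deltas": [
    [[114,-161,300,0.19,0.18,-0.05],[114,-161,300,0.19,0.18,-0.05],[114,-161,300,0.19,0.18,-0.05],[114,-161,300,0.19,0.18,-0.05],[114,-161,300,0.19,0.18,-0.05],[114,-161,300,0.19,0.18,-0.05],[114,-161,300,0.19,0.18,-0.05],[114,-161,300,0.19,0.18,-0.05],[114,-161,300,0.19,0.18,-0.05],[114,-161,300,0.19,0.18,-0.05],[114,-161,300,0.19,0.18,-0.05],[136,-141,300,0.19,0.18,-0.05],[138,-114,306,0.19,0.18,-0.05],[140,-87,312,0.19,0.18,-0.05],[142,-60,317,0.19,0.18,-0.05],[143,-33,322,0.19,0.18,-0.05],[143,-33,322,0.19,0.18,-0.05],[143,-33,322,0.19,0.18,-0.05],[143,-33,322,0.19,0.18,-0.05]]
  ],
  "jaw": 80
}}

```text
clock: 34.65
tcp_pos: [0.4698, -0.3901, 0.0469]
tcp_rot: [[-0.719, 0.693, -0.051], [0.037, -0.036, -0.999], [-0.694, -0.72, 0.0]]
wrist_force: [0.2, -1.2, 0.5]
opening: 0.851
```

```bash
python3 -c "
from h import *
st(); plan((.474,-.389,.042,ori(-3,46)))"
```

```text
t 34.65 grasp [ 0.4739 -0.3903  0.0426] y [ 0.693 -0.036 -0.72 ] z [-0.051 -0.999  0.   ] F [ 0.2 -1.2  0.5] open 80.0 J [-1.18  0.39  2.    1.16  0.75 -0.45]
[0.4, 0.4, -1.3, 0.0005, 0.001, 0.0005] rows>= 1
```

Emit:
{"fn": "jog_arm", "kwargs": {
  "deltas": [
    [[0,0,0,0,0,0],[0,0,0,0,0,0],[0,0,0,0,0,0],[0,0,0,0,0,0],[0,0,0,0,0,0],[0,0,0,0,0,0],[-13,-13,0,0,0,0],[-26,-27,0,0,0,0],[-39,-40,0,0,0,0],[-52,-54,0,0,0,0],[-52,-54,0,0,0,0]]
  ],
  "jaw": 40,
  "newtons": 20
}}

```text
clock: 35.75
tcp_pos: [0.4702, -0.3923, 0.1234]
tcp_rot: [[-0.718, 0.694, -0.053], [0.035, -0.04, -0.999], [-0.695, -0.719, 0.004]]
wrist_force: [0.4, -0.5, -0.9]
opening: 0.613
```

```bash
python3 -c "
from h import *
st(); place(.72,-.105,5,.001,46)"
```

```text
t 35.75 grasp [ 0.4744 -0.3925  0.1191] y [ 0.694 -0.04  -0.719] z [-0.053 -0.999  0.004] F [ 0.4 -0.5 -0.9] open 57.6 J [-1.18  0.23  1.99  1.01  0.83 -0.23]
[-26.2, 33.5, -273.0, -0.1004, -0.0974, -0.0007] rows>= 6
[-161.5, 164.2, -299.5, -0.1004, -0.0974, -0.0007] rows>= 8
[-145.5, 180.7, -299.6, -0.1004, -0.0974, -0.0007] rows>= 8
[-144.3, 152.3, -296.6, -0.1004, -0.0974, -0.0007] rows>= 8
[-43.4, 1.4, -271.5, -0.1004, -0.0974, -0.0007] rows>= 6
```

Emit:
{"fn": "jog_arm", "kwargs": {
  "deltas": [
    [[-26,33,-273,-0.1,-0.097,-0.001],[-26,33,-273,-0.1,-0.097,-0.001],[-26,33,-273,-0.1,-0.097,-0.001],[-26,33,-273,-0.1,-0.097,-0.001],[-26,33,-273,-0.1,-0.097,-0.001],[-26,33,-273,-0.1,-0.097,-0.001],[-26,33,-273,-0.1,-0.097,-0.001],[-26,33,-273,-0.1,-0.097,-0.001],[-53,59,-278,-0.1,-0.097,-0.001],[-80,85,-284,-0.1,-0.097,-0.001],[-107,111,-289,-0.1,-0.097,-0.001],[-134,138,-294,-0.1,-0.097,-0.001],[-161,164,-299,-0.1,-0.097,-0.001],[-161,164,-299,-0.1,-0.097,-0.001],[-161,164,-299,-0.1,-0.097,-0.001],[-156,170,-299,-0.1,-0.097,-0.001],[-150,175,-299,-0.1,-0.097,-0.001],[-145,181,-299,-0.1,-0.097,-0.001],[-145,181,-299,-0.1,-0.097,-0.001],[-145,181,-299,-0.1,-0.097,-0.001]]
  ]
}}

```text
clock: 37.75
tcp_pos: [0.7134, -0.105, 0.0906]
tcp_rot: [[-0.719, 0.69, 0.085], [-0.057, 0.063, -0.996], [-0.692, -0.722, -0.006]]
wrist_force: [-1.0, 1.3, -1.4]
opening: 0.611
```

```bash
python3 -c "
from h import *
st()"
```

```text
t 37.75 grasp [ 0.7176 -0.1046  0.0862] y [ 0.69   0.063 -0.722] z [ 0.085 -0.996 -0.006] F [-1.   1.3 -1.4] open 57.4 J [-0.42  0.39  1.86  1.06  0.4   0.17]
```

Emit:
{"fn": "jog_arm", "kwargs": {
  "deltas": [
    [[0,0,0,0,0,0],[0,0,0,0,0,0],[0,0,0,0,0,0],[0,0,0,0,0,0],[20,-28,0,0,0,0],[39,-56,0,0,0,0],[58,-84,0,0,0,0],[77,-112,0,0,0,0],[96,-140,0,0,0,0],[116,-168,0,0,0,0],[116,-168,0,0,0,0]]
  ],
  "jaw": 74
}}

```text
clock: 38.85
tcp_pos: [0.5131, -0.1212, 0.1318]
tcp_rot: [[-0.718, 0.69, 0.085], [-0.058, 0.063, -0.996], [-0.693, -0.721, -0.005]]
wrist_force: [-0.4, 0.5, -0.1]
opening: 0.786
```

Run:
```python
from h import *
st(); plan((.50,.037,.25,ori(10,42)))
```

```text
t 38.85 grasp [ 0.5172 -0.1209  0.1275] y [ 0.69   0.063 -0.721] z [ 0.085 -0.996 -0.005] F [-0.4  0.5 -0.1] open 73.9 J [-0.71 -0.06  2.28  1.05  0.61 -0.03]
[-81.3, -90.2, -159.0, -0.0604, -0.0657, 0.0715] rows>= 5
```

Emit:
{"fn": "jog_arm", "kwargs": {
  "deltas": [
    [[-81,-90,-159,-0.06,-0.066,0.072],[-81,-90,-159,-0.06,-0.066,0.072],[-81,-90,-159,-0.06,-0.066,0.072],[-81,-90,-159,-0.06,-0.066,0.072],[-81,-90,-159,-0.06,-0.066,0.072],[-81,-90,-159,-0.06,-0.066,0.072],[-81,-90,-159,-0.06,-0.066,0.072],[-81,-90,-159,-0.06,-0.066,0.072],[-81,-90,-159,-0.06,-0.066,0.072]]
  ],
  "jaw": 0
}}

```text
clock: 39.75
tcp_pos: [0.4976, 0.0351, 0.2524]
tcp_rot: [[-0.66, 0.731, 0.174], [-0.116, 0.129, -0.985], [-0.742, -0.67, -0.001]]
wrist_force: [-0.4, 0.8, 0.1]
opening: 0.057
```

Run:
```python
from h import *
st(); f=grab('wrist','w13'); g=grab('side','s13'); grab('top','t13'); lip(f); lip(load('t13'))
jars('t13')
cv2.imwrite('pics/c9.png',np.vstack([cv2.resize(f['frame'][:300,:,::-1],(640,300)),cv2.resize(g['frame'][150:400,340:600,::-1],(312,300))if 0 else np.hstack([cv2.resize(g['frame'][150:400,340:590,::-1],(300,300)),cv2.resize(load('t13')['frame'][90:210,210:430,::-1],(340,300))])]))
```

```text
t 39.75 grasp [0.5019 0.0359 0.2483] y [ 0.731  0.129 -0.67 ] z [ 0.174 -0.985 -0.001] F [-0.4  0.8  0.1] open 5.4 J [-0.35 -0.47  2.31  0.67  0.65  0.64]
lip pts 43 [0.3388 0.3396 0.3408]
lip pts 633 [0.3449 0.3485 0.3522]
[0.5663, -0.4902, 0.062, [133, 129, 120]]
[0.5594, 0.4372, 0.062, [209, 207, 193]]
[0.4372, -0.2919, 0.062, [252, 159, 29]]
[0.6634, -0.4262, 0.107, [151, 87, 36]]
[0.5706, -0.5016, 0.107, [161, 169, 167]]
```

View pics/c9.png

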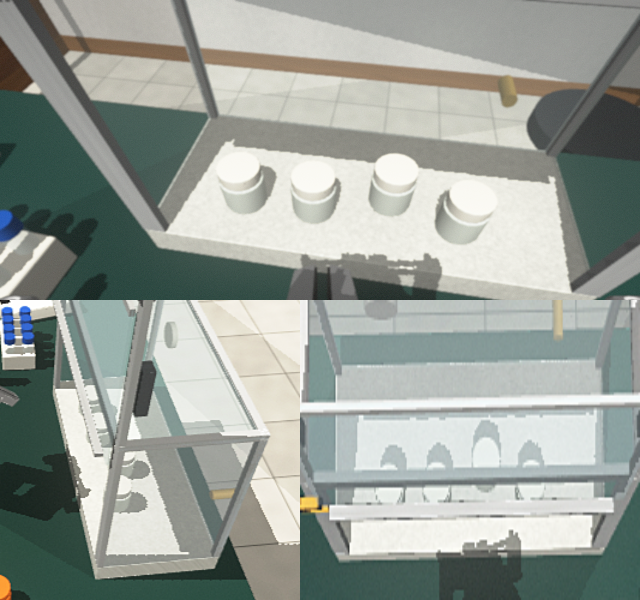

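Run:
```python
from h import *
from kin import ik
for tau in(25,32):
  R=ori(0,tau); c,s=np.cos(np.radians(tau)),np.sin(np.radians(tau))
  for y in(0.016,-.06):
    for zt in(.365,.25,.15,.07):
        tip=np.array([.6285,y,zt]); print(tau,y,zt,*ik(tip-.019*R[:,1],R[:,1]))
P=cloud(load('w13')); q=P[(abs(P[...,2]-.107)<.007)&(P[...,0]>.65)&(P[...,0]<.88)&(abs(P[...,1])<.24)]
from scipy.cluster.vq import kmeans2
c,l=kmeans2(q[:,:2],np.array([[.72,.18],[.72,.085],[.74,-.01],[.72,-.105]]))
for i in range(4): print(((q[l==i].max(0)+q[l==i].min(0))/2).round(3),np.ptp(q[l==i],0).round(3),(l==i).sum())
```

```text
25 0.016 0.365 [-0.22 -0.36  2.15] 0.0 j5~ 0.3 pitch diff 0.22
25 0.016 0.25 [-0.22 -0.16  2.27] 0.0 j5~ 0.22 pitch diff -0.11
25 0.016 0.15 [-0.22  0.12  2.32] 0.0 j5~ 0.46 pitch diff -0.43
25 0.016 0.07 [-0.22  0.38  2.3 ] 0.0 j5~ 0.7 pitch diff -0.68
25 -0.06 0.365 [-0.46 -0.34  2.14] 0.0 j5~ 0.48 pitch diff 0.21
25 -0.06 0.25 [-0.46 -0.15  2.26] 0.0 j5~ 0.42 pitch diff -0.11
25 -0.06 0.15 [-0.46  0.13  2.31] 0.0 j5~ 0.55 pitch diff -0.43
25 -0.06 0.07 [-0.46  0.39  2.29] 0.0 j5~ 0.74 pitch diff -0.67
32 0.016 0.365 [-0.21 -0.34  2.06] 0.0 j5~ 0.46 pitch diff 0.41
32 0.016 0.25 [-0.21 -0.18  2.2 ] 0.0 j5~ 0.22 pitch diff 0.11
32 0.016 0.15 [-0.21  0.05  2.26] 0.0 j5~ 0.25 pitch diff -0.18
32 0.016 0.07 [-0.21  0.29  2.27] 0.0 j5~ 0.45 pitch diff -0.43
32 -0.06 0.365 [-0.43 -0.33  2.05] 0.0 j5~ 0.57 pitch diff 0.41
32 -0.06 0.25 [-0.43 -0.17  2.19] 0.0 j5~ 0.39 pitch diff 0.11
32 -0.06 0.15 [-0.43  0.06  2.25] 0.0 j5~ 0.39 pitch diff -0.18
32 -0.06 0.07 [-0.43  0.29  2.26] 0.0 j5~ 0.52 pitch diff -0.42
[0.717 0.183 0.105] [0.054 0.054 0.009] 1218
[0.719 0.088 0.105] [0.055 0.054 0.009] 1272
[ 0.749 -0.011  0.104] [0.056 0.054 0.009] 1224
[ 0.698 -0.152  0.107] [0.096 0.156 0.014] 1549
```

Run:
```python
from h import *
R=ori(0,25); plan((.55,-.05,.39,R),(.61,-.05,.385,R))
```

```text
[-124.8, -70.3, 92.0, 0.1465, 0.0964, 0.2967] rows>= 4
[-160.6, -23.0, 102.4, 0.1465, 0.0964, 0.2967] rows>= 4
```

Emit:
{"fn": "jog_arm", "kwargs": {
  "deltas": [
    [[-125,-70,92,0.147,0.096,0.297],[-125,-70,92,0.147,0.096,0.297],[-125,-70,92,0.147,0.096,0.297],[-125,-70,92,0.147,0.096,0.297],[-125,-70,92,0.147,0.096,0.297],[-125,-70,92,0.147,0.096,0.297],[-125,-70,92,0.147,0.096,0.297],[-125,-70,92,0.147,0.096,0.297],[-125,-70,92,0.147,0.096,0.297],[-137,-54,95,0.147,0.096,0.297],[-149,-38,99,0.147,0.096,0.297],[-160,-24,102,0.147,0.096,0.297],[-160,-24,102,0.147,0.096,0.297],[-160,-24,102,0.147,0.096,0.297]]
  ],
  "jaw": 0
}}

```text
clock: 41.3
tcp_pos: [0.6031, -0.0482, 0.388]
tcp_rot: [[-0.422, 0.907, 0.003], [-0.002, 0.002, -1.0], [-0.907, -0.422, 0.001]]
wrist_force: [-0.0, -0.8, 1.2]
opening: 0.005
```

Run:
```python
from h import *
st(); R=ori(0,25); plan((.611,-.05,.385,R),(.611,-.05,.32,R),(.611,-.05,.2,R),(.611,-.05,.085,R))
```

```text
t 41.3 grasp [ 0.6086 -0.0482  0.3854] y [ 0.907  0.002 -0.422] z [ 0.003 -1.     0.001] F [-0.  -0.8  1.2] open 0.4 J [-0.43 -0.37  2.13  0.96  0.48  0.47]
[-0.6, 2.4, 1.8, 0.002, 0.0016, -0.0005] rows>= 1
[58.3, 29.8, 1.8, 0.002, 0.0016, -0.0005] rows>= 2
[167.1, 80.5, 1.7, 0.002, 0.0016, -0.0005] rows>= 4
[271.3, 129.0, 1.6, 0.002, 0.0016, -0.0005] rows>= 7
```

Emit:
{"fn": "jog_arm", "kwargs": {
  "deltas": [
    [[2,4,1,0,0,0],[6,6,1,0,0,0],[10,7,1,0,0,0],[14,9,1,0,0,0],[17,11,1,0,0,0],[20,12,1,0,0,0],[24,14,1,0,0,0],[28,16,1,0,0,0],[33,18,1,0,0,0],[39,21,1,0,0,0],[45,24,1,0,0,0],[51,26,1,0,0,0],[57,29,1,0,0,0],[63,32,1,0,0,0],[69,35,1,0,0,0],[75,38,1,0,0,0],[81,40,1,0,0,0],[87,43,1,0,0,0],[91,45,1,0,0,0],[91,45,1,0,0,0]]
  ]
}}

```text
clock: 43.3
tcp_pos: [0.6058, -0.05, 0.2867]
tcp_rot: [[-0.422, 0.907, 0.001], [-0.001, 0.001, -1.0], [-0.907, -0.422, 0.001]]
wrist_force: [0.6, -1.2, -1.1]
opening: 0.005
```

Run:
```python
from h import *
st(); lip(grab('wrist','w14')); lip(grab('top','t14')); R=ori(0,25); plan((.611,-.05,.2,R),(.611,-.05,.09,R))
```

```text
t 43.3 grasp [ 0.6113 -0.05    0.2842] y [ 0.907  0.001 -0.422] z [ 0.001 -1.     0.001] F [ 0.6 -1.2 -1.1] open 0.4 J [-0.43 -0.21  2.24  1.55  0.39 -0.17]
lip pts 7219 [0.2673 0.2679 0.2687]
lip pts 553 [0.2636 0.2675 0.2718]
[76.5, 35.4, -0.1, 0.0006, 0.0016, -0.0011] rows>= 2
[176.3, 81.8, -0.2, 0.0006, 0.0016, -0.0011] rows>= 4
```

Emit:
{"fn": "jog_arm", "kwargs": {
  "deltas": [
    [[5,2,0,0,0,0],[13,6,0,0,0,0],[22,10,0,0,0,0],[31,14,0,0,0,0],[40,18,0,0,0,0],[49,22,0,0,0,0],[58,27,0,0,0,0],[67,31,0,0,0,0],[76,35,0,0,0,0],[85,39,0,0,0,0],[94,44,0,0,0,0],[103,48,0,0,0,0],[112,52,0,0,0,0],[121,56,0,0,0,0],[130,60,0,0,0,0],[139,64,0,0,0,0],[148,69,0,0,0,0],[156,72,0,0,0,0],[163,76,0,0,0,0],[167,78,0,0,0,0]]
  ]
}}

```text
clock: 45.4
tcp_pos: [0.6066, -0.0502, 0.1027]
tcp_rot: [[-0.421, 0.907, 0.001], [-0.002, 0.001, -1.0], [-0.907, -0.421, 0.001]]
wrist_force: [-0.7, -0.0, 3.3]
opening: 0.008
```

Run:
```python
from h import *
st(); lip(grab('wrist','w15')); lip(grab('top','t15')); R=ori(0,25); plan((.611,-.05,.09,R),(.611,-.05,.076,R))
```

```text
t 45.4 grasp [ 0.6121 -0.0502  0.1002] y [ 0.907  0.001 -0.421] z [ 0.001 -1.     0.001] F [-0.7 -0.   3.3] open 0.7 J [-0.43  0.32  2.3   2.5   0.68 -1.23]
lip pts 7228 [0.0836 0.0842 0.085 ]
lip pts 432 [0.0781 0.0834 0.0886]
[9.0, 3.5, -0.2, 0.0007, 0.0011, -0.0005] rows>= 1
[21.7, 9.4, -0.2, 0.0007, 0.0011, -0.0005] rows>= 1
```

Emit:
{"fn": "jog_arm", "kwargs": {
  "deltas": [
    [[2,1,0,0,0,0],[4,2,0,0,0,0],[6,3,0,0,0,0],[8,4,0,0,0,0],[10,5,0,0,0,0],[12,6,0,0,0,0],[14,6,0,0,0,0],[15,7,0,0,0,0],[16,7,0,0,0,0],[17,8,0,0,0,0],[18,8,0,0,0,0],[19,9,0,0,0,0],[20,9,0,0,0,0],[21,9,0,0,0,0],[22,10,0,0,0,0],[22,10,0,0,0,0]]
  ]
}}

```text
clock: 47.1
tcp_pos: [0.6065, -0.0502, 0.0794]
tcp_rot: [[-0.419, 0.908, 0.001], [-0.002, 0.001, -1.0], [-0.908, -0.419, 0.001]]
wrist_force: [-1.1, -0.4, 5.2]
opening: 0.005
```

Run:
```python
from h import *
st(); lip(grab('wrist','w16')); lip(grab('top','t16')); lip(load('t8'));lip(load('top0')); R=ori(0,25); plan((.611,-.05,.074,R))
```

```text
t 47.1 grasp [ 0.612  -0.0502  0.0769] y [ 0.908  0.001 -0.419] z [ 0.001 -1.     0.001] F [-1.1 -0.4  5.2] open 0.5 J [-0.43  0.4   2.29  2.55  0.74 -1.3 ]
lip pts 7215 [0.0606 0.0613 0.062 ]
lip pts 436 [0.0564 0.0612 0.0668]
lip pts 627 [0.3451 0.3489 0.3525]
lip pts 441 [0.0658 0.0705 0.0754]
[3.0, 0.4, -0.3, 0.0006, 0.0017, -0.0034] rows>= 1
```

Emit:
{"fn": "jog_arm", "kwargs": {
  "deltas": [
    [[1,0,0,0,0,0],[2,1,0,0,0,0],[3,1,0,0,0,0],[3,1,0,0,0,0],[3,1,0,0,0,0]]
  ]
}}

```text
clock: 47.7
tcp_pos: [0.6069, -0.0502, 0.0787]
tcp_rot: [[-0.414, 0.91, 0.002], [-0.002, 0.001, -1.0], [-0.91, -0.414, 0.001]]
wrist_force: [-9.3, 0.3, 14.2]
opening: 0.007
```

Run:
```python
from h import *
st(); lip(grab('wrist','w17'))
u=np.array([-.98,.198,0]); u/=np.linalg.norm(u)
P=cloud(load('t13')); q=P[(abs(P[...,2]-.196)<.01)&(abs(P[...,0]-.446)<.03)&(abs(P[...,1]-.365)<.03)]; print('stud',len(q),q.mean(0).round(4))
```

```text
t 47.7 grasp [ 0.6123 -0.0502  0.0763] y [ 0.91   0.001 -0.414] z [ 0.002 -1.     0.001] F [-9.3  0.3 14.2] open 0.7 J [-0.43  0.4   2.29  2.55  0.75 -1.3 ]
lip pts 7246 [0.0606 0.0612 0.062 ]
stud 46 [0.4467 0.3651 0.1952]
```

Emit:
{"fn": "jog_arm", "kwargs": {
  "deltas": [
    [[-9,-4,0,0,0,0],[-30,-22,0,0,0,0],[-60,-60,0,0,0,0],[-100,-100,0,0,0,0],[-140,-130,0,0,0,0],[-140,-130,0,0,0,0],[-140,-130,0,0,0,0]]
  ],
  "jaw": 90
}}

```text
clock: 48.45
tcp_pos: [0.5466, -0.0509, 0.2599]
tcp_rot: [[-0.418, 0.908, -0.001], [-0.004, -0.003, -1.0], [-0.908, -0.418, 0.005]]
wrist_force: [0.2, 0.6, 0.4]
opening: 0.562
```

Run:
```python
from h import *
st(); lip(grab('top','t18')); u=np.array([-.98,.198,0]); c=np.array([.4465,.365,0])+.012*u
print(c); R=ori(45,70); plan((.45,.2,.32,R),(c[0],c[1],.31,ori(78.6,90)))
f,g=load('t18'),grab('side','s18')
P=cloud(g); q=P[(abs(P[...,2]-.192)<.01)&(abs(P[...,0]-.446)<.04)&(abs(P[...,1]-.365)<.04)]; print('stud side',len(q),q.mean(0).round(4),(q.max(0)+q.min(0))/2)
from kin import ik; print(ik((c[0],c[1],.154),np.array([0,0,-1.])))
```

```text
t 48.45 grasp [ 0.552  -0.0509  0.2574] y [ 0.908 -0.003 -0.418] z [-0.001 -1.     0.005] F [0.2 0.6 0.4] open 52.9 J [-0.52 -0.32  2.39  1.59  0.47 -0.26]
lip pts 432 [0.0562 0.0613 0.0663]
[0.43474  0.367376 0.      ]
[-18.8, -117.1, -249.2, -0.5503, -0.5892, -0.7477] rows>= 8
[-5.0, -126.1, -418.1, -0.7807, -1.2083, -0.9451] rows>= 12
stud side 61 [0.4498 0.3614 0.191 ] [0.44929731 0.36233787 0.19196339]
(array([0.55, 0.26, 1.63]), np.float64(0.0), 'j5~', 1.25, 'pitch diff', 1.25)
```

Emit:
{"fn": "jog_arm", "kwargs": {
  "deltas": [
    [[-19,-117,-249,-0.55,-0.589,-0.748],[-19,-117,-249,-0.55,-0.589,-0.748],[-19,-117,-249,-0.55,-0.589,-0.748],[-19,-117,-249,-0.55,-0.589,-0.748],[-19,-117,-249,-0.55,-0.589,-0.748],[-19,-117,-249,-0.55,-0.589,-0.748],[-19,-117,-249,-0.55,-0.589,-0.748],[-19,-117,-249,-0.55,-0.589,-0.748],[-5,-126,-418,-0.781,-1.208,-0.945],[-5,-126,-418,-0.781,-1.208,-0.945],[-5,-126,-418,-0.781,-1.208,-0.945],[-5,-126,-418,-0.781,-1.208,-0.945],[-5,-126,-418,-0.781,-1.208,-0.945],[-5,-126,-418,-0.781,-1.208,-0.945],[-5,-126,-418,-0.781,-1.208,-0.945],[-5,-126,-418,-0.781,-1.208,-0.945],[-5,-126,-418,-0.781,-1.208,-0.945],[-5,-126,-418,-0.781,-1.208,-0.945]]
  ],
  "jaw": 90
}}

```text
clock: 50.35
tcp_pos: [0.4339, 0.3674, 0.3144]
tcp_rot: [[-0.196, -0.005, 0.981], [-0.981, 0.005, -0.196], [-0.004, -1.0, -0.006]]
wrist_force: [-0.8, -0.2, 0.1]
opening: 0.957
```

Run:
```python
from h import *
st(); u=np.array([-.98,.198,0]); c=np.array([.447,.3645,0])+.012*u
plan((c[0],c[1],.31,ori(78.6,90)),(c[0],c[1],.154,ori(78.6,90)))
f=grab('wrist','w19'); P=cloud(f); q=P[(P[...,2]>.188)&(P[...,2]<.204)&(abs(P[...,0]-.446)<.04)&(abs(P[...,1]-.365)<.04)]; print('stud',len(q),((q.max(0)+q.min(0))/2).round(4) if len(q) else '')
q=P[(P[...,2]>.165)&(P[...,2]<.183)&(abs(P[...,0]-.41)<.025)&(abs(P[...,1]-.37)<.03)]; print('trig',len(q),q.mean(0) if len(q) else '')
print(proj(f,[.447,.3645,.198]),proj(f,[.408,.3723,.177]))
cv2.imwrite('pics/w19.png',f['frame'][:,:,::-1])
```

```text
t 50.35 grasp [0.4338 0.3674 0.3084] y [-0.005  0.005 -1.   ] z [ 0.981 -0.196 -0.006] F [-0.8 -0.2  0.1] open 90.0 J [0.55 0.14 1.45 0.01 1.56 0.74]
[0.3, -1.6, 1.5, 0.0056, 0.0015, -0.0037] rows>= 1
[0.8, 154.4, 2.3, 0.0056, 0.0015, -0.0037] rows>= 4
stud 412 [0.4489 0.3697 0.1942]
trig 286 [0.41316747 0.37804102 0.17544804]
(np.float64(339.9042635200273), np.float64(243.89450452455247), np.float64(0.2799016896697378)) (np.float64(293.84897386247246), np.float64(237.88932183451507), np.float64(0.300598339409364))
```

View pics/w19.png

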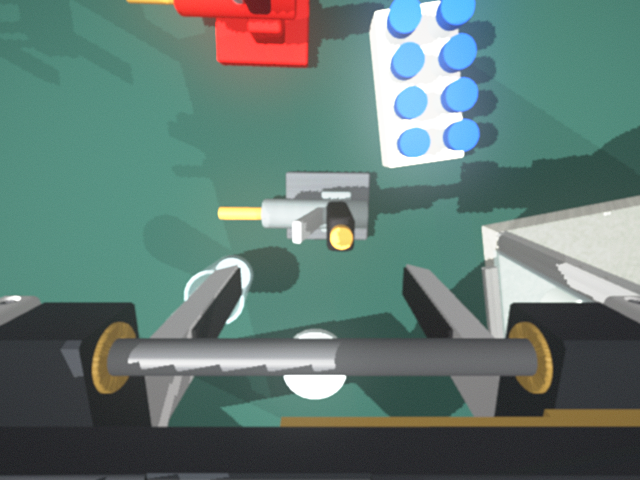

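Emit:
{"fn": "jog_arm", "kwargs": {
  "deltas": [
    [[-2,0,2,0,0,0],[-2,30,2,0.005,0.001,-0.004],[-2,60,2,0.005,0.001,-0.004],[-2,90,2,0.005,0.001,-0.004],[-2,110,2,0.005,0.001,-0.004],[-2,125,2,0.005,0.001,-0.004],[-2,140,2,0.005,0.001,-0.004],[-2,154,2,0.005,0.001,-0.004],[-2,154,2,0.005,0.001,-0.004],[-2,154,2,0.005,0.001,-0.004]]
  ]
}}

```text
clock: 51.4
tcp_pos: [0.436, 0.3703, 0.1607]
tcp_rot: [[-0.197, -0.0, 0.98], [-0.98, -0.0, -0.197], [0.0, -1.0, -0.0]]
wrist_force: [0.0, 0.4, 0.9]
opening: 0.956
```

Run:
```python
from h import *
st(); u=np.array([-.98,.198,0]); c=np.array([.448,.367,0])+.0065*u
plan((c[0],c[1],.154,ori(78.6,90)))
f=grab('wrist','w20'); P=cloud(f)
print(px(load('w19'),341,237,z=.198))
q=P[(P[...,2]>.188)&(P[...,2]<.204)&(abs(P[...,0]-.446)<.04)&(abs(P[...,1]-.365)<.04)]; print('stud',len(q),((q.max(0)+q.min(0))/2).round(4) if len(q) else '')
```

```text
t 51.4 grasp [0.436  0.3702 0.1547] y [-0. -0. -1.] z [ 0.98  -0.197 -0.   ] F [0.  0.4 0.9] open 89.9 J [ 0.55  0.27  1.62 -0.    1.26  0.75]
[0.8, 0.7, 5.9, 0.0001, 0.0011, 0.0004] rows>= 1
[0.44895336 0.37005948 0.198     ]
stud 1770 [0.4632 0.3687 0.196 ]
```

Emit:
{"fn": "jog_arm", "kwargs": {
  "deltas": [
    [[0,0,3,0,0,0],[0,0,6,0,0,0],[0,0,6,0,0,0],[0,0,6,0,0,0]]
  ],
  "jaw": 76
}}

```text
clock: 51.85
tcp_pos: [0.442, 0.369, 0.1609]
tcp_rot: [[-0.197, 0.0, 0.98], [-0.98, -0.0, -0.197], [0.0, -1.0, 0.0]]
wrist_force: [-0.7, 0.5, -0.5]
opening: 0.81
```

Emit:
{"fn": "jog_arm", "kwargs": {
  "deltas": [
    [[0,0,0,0,0,0],[0,0,0,0,0,0],[0,0,0,0,0,0],[0,0,0,0,0,0],[0,0,0,0,0,0],[0,0,0,0,0,0],[0,0,0,0,0,0],[0,0,0,0,0,0],[0,0,0,0,0,0],[0,0,0,0,0,0]]
  ],
  "jaw": 25,
  "newtons": 25
}}

```text
clock: 52.85
tcp_pos: [0.4438, 0.3686, 0.1606]
tcp_rot: [[-0.197, 0.004, 0.98], [-0.98, -0.0, -0.197], [-0.0, -1.0, 0.004]]
wrist_force: [5.7, -0.2, -1.9]
opening: 0.379
```

Run:
```python
from h import *
st()
```

```text
t 52.85 grasp [0.4439 0.3686 0.1546] y [ 0.004 -0.    -1.   ] z [ 0.98  -0.197  0.004] F [ 5.7 -0.2 -1.9] open 35.6 J [ 0.54  0.27  1.61 -0.    1.25  0.74]
```

Emit:
{"fn": "jog_arm", "kwargs": {
  "deltas": [
    [[0,0,0,0,0,0],[0,0,0,0,0,0],[0,0,0,0,0,0],[0,0,0,0,0,0],[0,0,0,0,0,0],[0,0,0,0,0,0],[0,0,0,0,0,0],[0,0,0,0,0,0],[0,0,0,0,0,0],[0,0,0,0,0,0],[0,0,0,0,0,0],[0,0,0,0,0,0],[0,0,0,0,0,0],[0,0,0,0,0,0],[0,0,0,0,0,0]]
  ],
  "newtons": 35
}}

```text
clock: 54.35
tcp_pos: [0.4441, 0.3686, 0.1606]
tcp_rot: [[-0.198, 0.004, 0.98], [-0.98, -0.0, -0.198], [-0.0, -1.0, 0.004]]
wrist_force: [6.7, 0.3, -1.8]
opening: 0.37
```

Emit:
{"fn": "jog_arm", "kwargs": {
  "deltas": [
    [[0,0,0,0,0,0],[0,0,0,0,0,0],[0,0,0,0,0,0],[0,0,-3,0,0,0],[0,0,-6,0,0,0],[0,0,-6,0,0,0],[0,0,-6,0,0,0],[0,0,-6,0,0,0],[0,-30,-6,0,0,0],[0,-70,-6,0,0,0],[0,-110,-6,0,0,0],[0,-150,-6,0,0,0],[0,-170,-6,0,0,0],[0,-170,-6,0,0,0]]
  ],
  "jaw": 92
}}

```text
clock: 55.75
tcp_pos: [0.4378, 0.3712, 0.3354]
tcp_rot: [[-0.197, 0.008, 0.98], [-0.98, 0.004, -0.197], [-0.006, -1.0, 0.007]]
wrist_force: [0.6, 0.3, -0.8]
opening: 0.98
```

Run:
```python
from h import *
st(); grab('top','t21'); grab('side','s21'); f=grab('wrist','w21'); lip(load('t21')); print('top');jars('t21');print('side');jars('s21')
P=cloud(f); q=P[(P[...,2]>.165)&(P[...,2]<.183)&(abs(P[...,0]-.41)<.025)&(abs(P[...,1]-.37)<.03)]; print('trig',len(q),q.mean(0) if len(q) else '')
a,b=load('t8'),load('t21'); d=np.abs(a['frame'].astype(int)-b['frame']).sum(2)
for n,(x,y,z) in dict(dish=(.374,.143,.043),orange=(.437,-.292,.06),amber=(.665,-.428,.12),reag=(.571,-.504,.16)).items():
    Q=cloud(b); q=Q[(abs(Q[...,0]-x)<.06)&(abs(Q[...,1]-y)<.06)&(abs(Q[...,2]-z)<.02)]; print(n,q.mean(0).round(3) if len(q) else '')
```

```text
t 55.75 grasp [0.4379 0.3713 0.3294] y [ 0.008  0.004 -1.   ] z [ 0.98  -0.197  0.007] F [ 0.6  0.3 -0.8] open 92.1 J [ 0.55  0.14  1.41 -0.    1.59  0.75]
lip pts 431 [0.056  0.0607 0.0659]
top
[0.4374, -0.2932, 0.062, [252, 161, 29]]
[0.6651, -0.4276, 0.107, [155, 91, 35]]
[0.5704, -0.5025, 0.107, [167, 176, 173]]
side
[0.4397, -0.2917, 0.062, [254, 169, 58]]
[0.6654, -0.4389, 0.062, [185, 175, 157]]
[0.3354, 1.185, 0.107, [123, 90, 58]]
[0.4123, 0.5933, 0.107, [63, 34, 33]]
[0.4518, 0.3646, 0.107, [56, 60, 57]]
[0.6665, -0.43, 0.107, [184, 101, 39]]
[0.5721, -0.5015, 0.107, [202, 213, 208]]
trig 245 [0.41316091 0.37806929 0.17542815]
dish [0.374 0.143 0.043]
orange [ 0.437 -0.291  0.06 ]
amber [ 0.663 -0.426  0.121]
reag [ 0.569 -0.501  0.165]
```

```bash
python3 -c "
from h import *
r.close_job(); st()"
```

```text
the job is handed in; nothing more can be done
the job is handed in; nothing more can be done
```

The job is done and handed in at about 56 s of the 210 s allowed. The steps were in the order asked: sash up, all four jars in, sash shut, trigger squeezed and let go.

- **Sash up:** the edge measured 339–340 mm, against 338–339 mm for the brass pointer. On the first push the finger slipped off at about 190 mm; I went back under the edge and pushed it the rest of the way, in two more pushes.
- **Jars:** a picture taken before lowering the sash showed all four standing upright inside, well behind the sash. The third jar sat about 30 mm deeper than where I put it, probably from the announced knock. I did not check the jars again after the sash came down: the fixed cameras give no depth through the panes, and I had used all 16 picture views.
- **Frame and contact:** I saw no sign of a jar or the arm touching the frame. I only read forces at the end of moves, where the largest was about 18 N on one axis, while raising the sash.
- **Sash shut:** the lip top measured 61 mm, the shut height. Pressing further raised the force to 14 N without any movement.
- **Trigger:** the jaws closed to 35–36 mm, the fully squeezed span, and held for over 1.5 s. After release the trigger tip measured the same position as before the squeeze.
- **Bystanders:** the dishes, amber bottle, reagent bottle and orange look-alike measured within about 3 mm of their starting places. I did not re-measure the slide box, tube rack, beaker or red gun.

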